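# Uncap the curing lamp and stow its cap

## Task

Get the curing lamp ready: lift the loose black cap off the nose of the lamp leaning in its stand, and set the cap, closed end up, into the round holder in the open accessory case without dropping it. Then press the case's lid shut until its catch snaps. Leave the other things on the bench where they are.

Things in the scene. Friction and masses are not known exactly. Their poses are not given: they have to be found in the camera images.
- cap: Loose black plastic cap: a round pot 30 mm across and 34 mm tall, wall 3 mm, open at one end (bore 24 mm, 30 mm deep). It starts over the lamp's nose, with about 2 mm of play all round. Origin: centre of its open rim; its z axis points to the closed end, which is at z = 34 mm. About 25 g.
- lamp: White cordless curing lamp, 35 mm thick, leaning 35 degrees from vertical in a grey stand 110 x 85 mm that is fixed to the bench. Origin: on the bench, 50 mm from the middle of the stand towards the side the lamp leans to. The lamp leans towards the stand's own -x; its axis points up along (-0.574, 0, 0.819) of the stand's frame.
- lamp_tip (a point): Centre of the end face of the lamp's round steel nose (20 mm across, 31 mm long, standing on the lamp's wider shoulder), 152 mm above the bench. While the cap is on, the middle of its closed end lies about 4 mm farther along the lamp's axis. Axes as lamp.
- case: Grey open plastic accessory case fixed to the bench, 130 (x) x 170 (y) x 48 mm tall, walls and floor 4 mm, with two spare light guides lying along its short sides (14 mm above its inner floor at most). Origin: centre of its underside. Its lid is hinged along the +x rim, its sprung catch is in the middle of the -x wall.
- holder (a point): Centre of the floor of the round holder in the case: a low ring standing on the case's inner floor, bore 38 mm, outside 44 mm, 12 mm tall; 5 mm to the case's -x side of its middle, 4 mm above the bench. Axes as case.
- case_lid_hinge (a point): Middle of the lid's hinge line, 48.5 mm above the bench, over the case's +x rim. Turns with the lid: its x axis points from the lid's free edge to the hinge, y along the hinge, z out of the lid's outer face.
- case_lid_edge (a point): Middle of the free edge of the lid, on its outer face: 142 mm from the hinge, 5 mm above the hinge's plane. The lid is a white plate 142 x 170 x 5 mm with a clip tongue under this edge. Axes as case_lid_hinge.
- case_lid (a joint): Angle of the lid (rad): 0 shut, grows as it opens, 2.0 fully open. The hinge is stiff enough that the lid stays where it is left (about 0.11 N m). At about 0.08 rad the clip meets the sprung catch; it takes about 8 to 12 N near the free edge to snap it past, and then the lid rests at 0 to 0.02.
- tumbler: Glass tumbler, 66 mm across, 85 mm tall, to be left alone. Origin: centre of its underside.
- model: Round plaster tooth model, 72 mm across, 28 mm tall, to be left alone. Origin: centre of its underside.
- shade_guide: Flat grey tooth shade guide, 60 x 110 x 16 mm, to be left alone. Origin: centre of its underside.
- jar: White jar, 72 mm across, 65 mm tall, to be left alone. Origin: centre of its underside.
- box_round: Round blue box, 82 mm across, 34 mm tall, to be left alone. Origin: centre of its underside.
- spatula: Steel wax spatula, 170 mm long, lying along its x axis, to be left alone. Origin: under its middle.

How it is judged:
On the way, in this order (a step that is already met when the one before it is completed fails the run):
1. the cap is lifted off the lamp's nose with the gripper while the case is open (distance between cap and lamp_tip above 0.05 m and contact force between the fingers and cap above 0.3 N and value of joint case_lid above 0.5 rad), for 0.1 s.
2. the cap sits upright in the round holder, let go of, with the lid still open (horizontal distance between cap and holder below 0.008 m and z of cap in the frame of holder between -0.004 and 0.005 m and angle between cap's own z axis and vertical below 0.12 rad and contact force between the fingers and cap below 0.1 N and value of joint case_lid above 0.5 rad), for 0.2 s.
3. the lid is shut past its catch (value of joint case_lid below 0.035 rad), for 0.2 s.
At the end, for the whole second after the job is handed in: The cap rests in the round holder of the case, closed end up (within 7 degrees of upright), its rim within 5 mm of the holder's floor and its middle within 8 mm of the holder's middle; the case's lid is shut past its catch (joint under 0.035 rad) (horizontal distance between cap and holder below 0.008 m and z of cap in the frame of holder between -0.004 and 0.005 m and angle between cap's own z axis and vertical below 0.12 rad and value of joint case_lid below 0.035 rad and linear speed of cap below 0.02 m/s); the robot touches nothing.
It fails at once if the cap is dropped (it falls free from more than about 2 cm) (linear speed of cap above 0.7 m/s and contact force between the fingers and cap below 0.05 N).
It fails at once if another thing on the bench is moved by more than 3 cm (distance of any of tumbler, model, shade_guide, jar, box_round, spatula from where it was at the start of the episode above 0.03 m).
It also fails if it takes over 56 s, if anything falls off the work surface, if the arm or the gripper's body presses on something with over 40 N, if the wrist force passes 120 N, or if a joint passes its speed limit or range.

## Robot

A 6-joint arm with a two-finger parallel gripper is mounted at the origin on the work surface. World frame = base frame: x ahead of the robot, y to its left, z up, the work surface at z = 0. Lengths are in m, angles in rad, forces in N, time in s.
With the tool pointing down it reaches from about 0.25 to 0.775 m from the base axis. Payload 4 kg.
Tool frame: the origin (TCP) lies at the centre of the arm's flange, where the gripper is bolted on; the fingertips stand 199 mm ahead of it and the grasp point (between the pads) lies 180 mm ahead of it (ctrl.tip_reach is the y of the fingertips in the tool frame, in m); y points along the fingers, x is the direction in which the jaws open and shut, and the axes are right-handed (so a half turn about y gives the same grasp; the last joint's range is limited). The gripper opens to 94 mm and grips with 3 to 60 N. Pads are 16 mm wide; open, the fingers measure 119 mm over their backs; the gripper's body (75 mm by 177 mm) begins 78 mm behind the grasp point.
Start: joints at [-1.427, 0.087, 1.371, -0, 1.684, -0.103], TCP at [0.134, -0.533, 0.405] pointing down, gripper open.
Joint ranges: [-3.1, 3.1], [-0.76, 2.03], [0.27, 2.55], [-1.08, 4.22], [0.17, 2.65], [-2.57, 2.57]. Speed limits (rad/s): [2.79, 2.79, 3.14, 3.14, 3.14, 3.14].

## Interface

Orientations are given as a rotation vector (axis times angle).
In Python, from rig import ctrl gives the robot as it stands.
- The arm moves only by the tool jog_arm, never from a script. Its argument "commands" is a list of rows, each an object with "claw": the finger opening in mm, from 0 to 94; "dp": the shift along the tool's x, y, z in mm, a list of three; "turn": the turn about the tool's y in rad. In form: [{"claw": claw, "dp": [x, y, z], "turn": turn}, ...]. A call has exactly 10 rows; each row shifts and turns the pose as measured when the row begins, along the tool's axes as they then stand; what a row does not reach is not made up. A row lasts 1/12 s, in which the tool goes at most 41.7 mm and 7.16 degrees, less where a joint would pass 70% of its speed; a pose out of reach is approached as far as the arm can. A call is refused whole if a number of a shift passes 41.7 or a number of a turn 0.125, either way. A call with a gripper value outside its range is refused whole. The fingers move at their own pace and stop on an object; "grip_force" is the grip in N (left out, the last holds). Time passes only in rows, so rows that do not move let the fingers close, or fill a call up. It gives the time, the measured TCP pose, the force and the opening at its end, in the units of the state.
- ctrl.state(): the state, without advancing time (a new reading comes with each control period).
- ctrl.snapshot(name): name is "scene" or "side" or "wrist"; returns the picture (420x560x3 uint8, red, green, blue); there is no depth.
- ctrl.camera_model(name): a dict with "fx", "fy", "cx", "cy" (pixels), "rvec" (rotation vector, rad) and "tvec" (3), from world to camera coordinates, as OpenCV has them. Camera axes: x right, y down, z forward; pixel columns grow to the right and rows downward; lengths in m; the calibration is good to about 2 mm. A picture is of the moment at which its call begins: read the wrist's pose just before it. camera_model takes no time and is no camera call; for the wrist camera it gives the pose at the moment of the call.
- ctrl.sign_off(): hands the job in, once; it reports no verdict.
The state is a dict: "t": time; "joint_positions": joint angles; "dq": joint speeds; "joint_torque": joint torques, N m; "tool_pos": TCP position; "tool_rot": TCP orientation; "wrist_force": force on the tool from outside, world axes, zero at the start; "torque": the same for the moment, N m; "finger_gap": opening from 0.0 (shut) to 1.0 (fully open).
Only numpy, scipy, OpenCV 4.12 (cv2) and the standard library are available. Lean on these libraries where they do the work, as an engineer would, in place of code of your own. Each camera call takes 0.05 s, during which the arm holds its last target.

## Working session

There is one attempt and no reset: what is moved stays moved. The work goes in short steps, Python scripts to look and compute and a tool call to move; the robot and the scene stay as the last step left them, time stands still between calls to the robot, and variables do not carry over. Pictures are saved under pics/ and viewed, and the job is handed in when it is done.

Besides the shell and the picture viewer there is one more tool, called after "Emit:" as a command line: name --argument value ..., lists and objects as JSON in quotes. jog_arm: Moves the arm, as the interface text tells. Its arguments: {"type":"object","properties":{"commands":{"type":"array"},"grip_force":{"type":"number"}},"required":["commands"]}

```bash
ls; mkdir -p pics
python3 - <<'E'
from rig import ctrl
import cv2,numpy as np
print(ctrl.state())
for n in ["scene","side","wrist"]:
    m=ctrl.camera_model(n);print(n,m)
    cv2.imwrite(f"pics/{n}0.png",cv2.cvtColor(ctrl.snapshot(n),cv2.COLOR_RGB2BGR))
E
```

```text
pics
{'t': 0.0, 'joint_positions': array([-1.42708925e+00,  8.79810317e-02,  1.37224999e+00,  7.85525060e-06,
        1.68356419e+00, -1.03132844e-01]), 'dq': array([ 6.43532544e-04, -4.57845560e-04, -2.54836813e-04, -6.41899324e-05,
        1.16620058e-03,  3.16221505e-04]), 'joint_torque': array([ 1.43688696e-03, -3.40181029e+01, -3.02425218e+01,  7.20451679e-02,
        3.31787718e-02, -1.76135422e-04]), 'tool_pos': array([ 0.13435212, -0.53323408,  0.40349161]), 'tool_rot': array([-1.31432788,  1.02654339, -1.02390258]), 'wrist_force': array([-0.01089645, -0.52938933, -0.09876314]), 'torque': array([0.05204521, 0.03220504, 0.0488295 ]), 'finger_gap': 1.001553461524776}
scene {'fx': 394.8927893768689, 'fy': 394.8927893768689, 'cx': 282.2502121282659, 'cy': 205.7767006225125, 'rvec': array([ 1.02746759,  2.24894989, -1.18366301]), 'tvec': array([ 0.39648968, -0.17120591,  1.49602365])}
side {'fx': 413.13480029393213, 'fy': 413.13480029393213, 'cx': 276.91997968610644, 'cy': 212.31892274579894, 'rvec': array([ 0.64253518, -2.54925302,  1.2480715 ]), 'tvec': array([0.54874913, 0.27139038, 0.95941842])}
wrist {'fx': 353.5826983949876, 'fy': 353.5826983949876, 'cx': 278.0243232624199, 'cy': 209.52029483320854, 'rvec': array([-2.32130658,  1.80682036,  0.22561814]), 'tvec': array([-0.54915555, -0.02609995,  0.38919571])}
```

View pics/scene0.png

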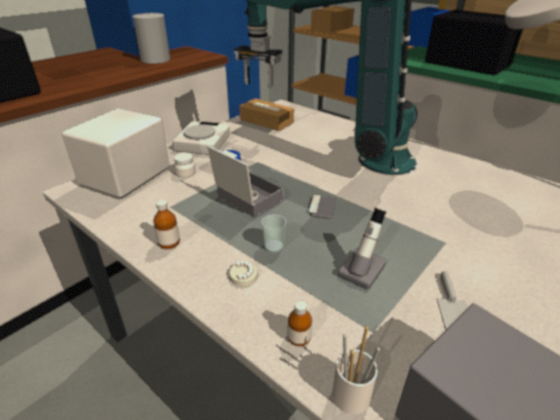

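View pics/side0.png

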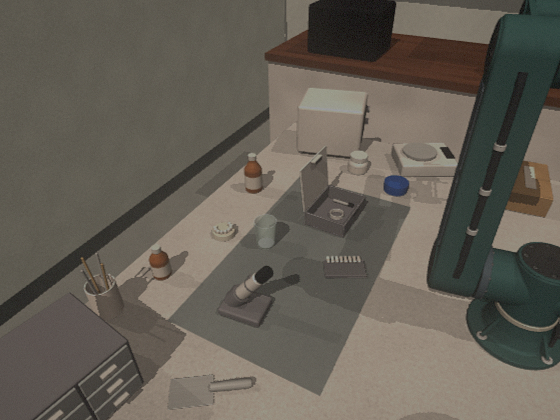

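View pics/wrist0.png

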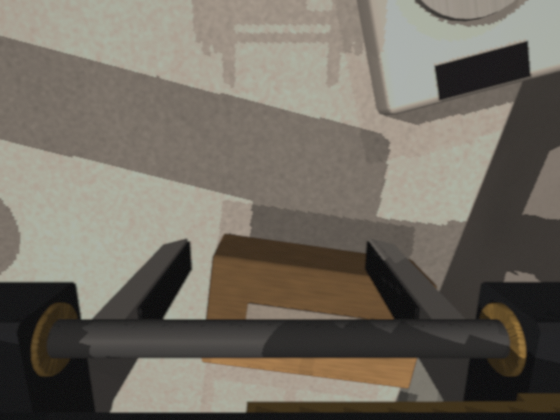

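Scene view: cap near (378,215), case near (250,190), tumbler (273,232). Side view: cap (263,273), holder (337,213), lid (315,180). I'll enlarge the key areas.

Run:
```python
import cv2
a=cv2.imread("pics/scene0.png");b=cv2.imread("pics/side0.png")
def c(i,x,y,w,h,s,n): cv2.imwrite(n,cv2.resize(i[y:y+h,x:x+w],None,fx=s,fy=s,interpolation=cv2.INTER_CUBIC))
c(a,190,130,130,100,6,"pics/a1.png");c(a,320,190,130,100,6,"pics/a2.png")
c(b,280,140,130,100,6,"pics/b1.png");c(b,200,240,130,100,6,"pics/b2.png")
```

```text
(no output)
```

View pics/a1.png

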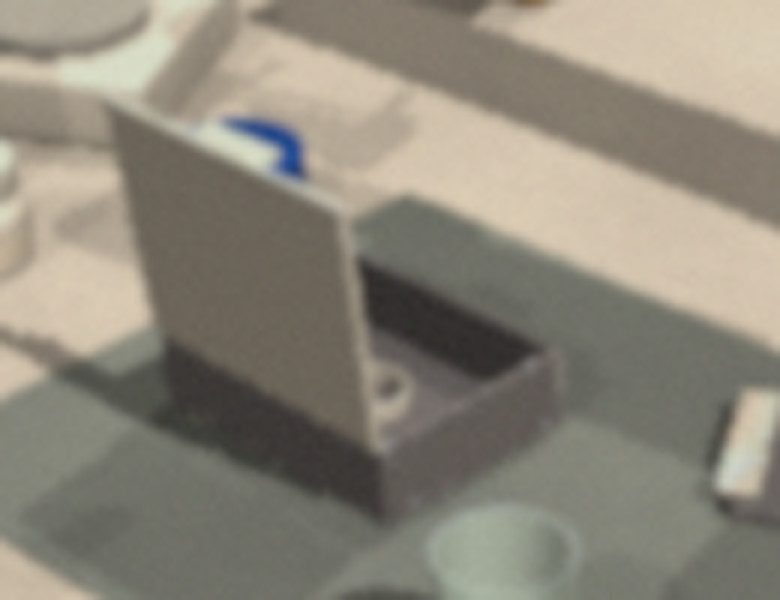

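View pics/a2.png

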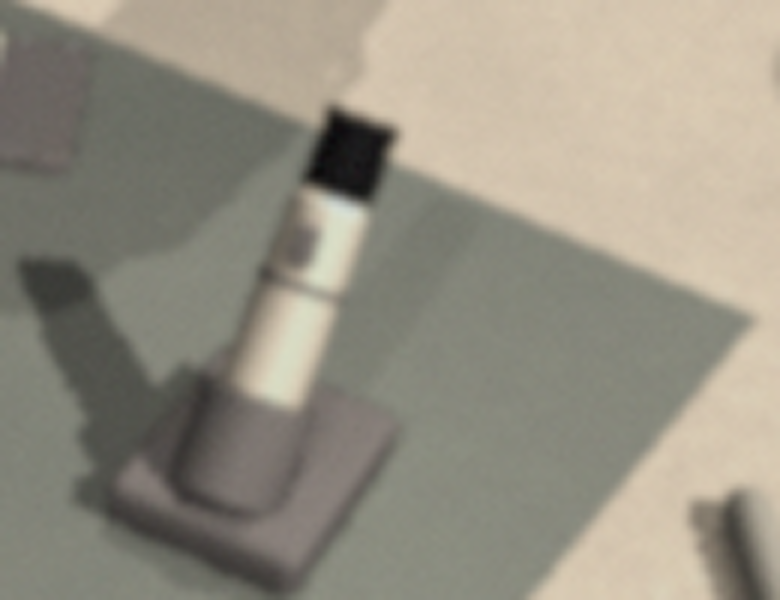

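View pics/b1.png

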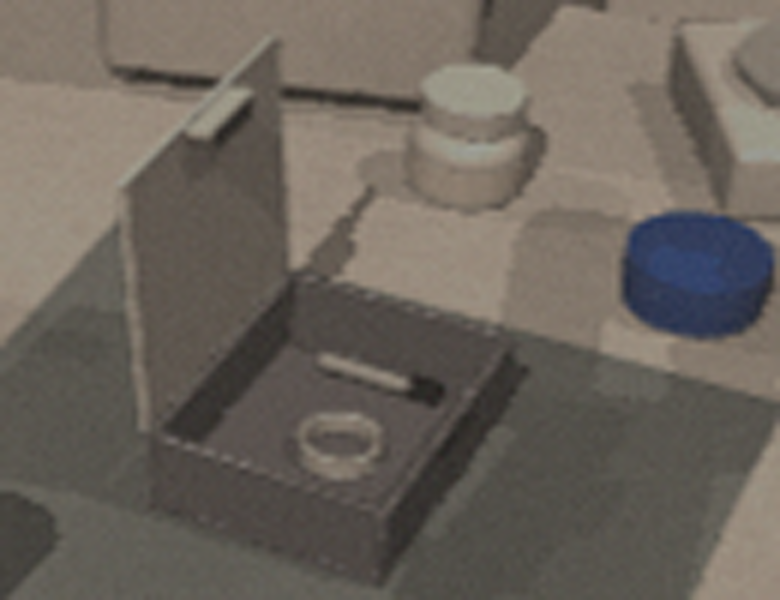

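View pics/b2.png

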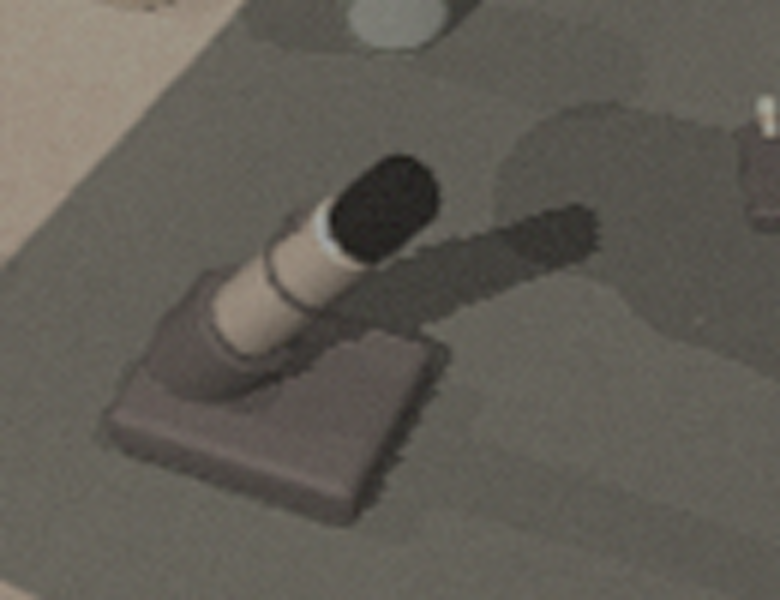

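```bash
cat > h.py <<'E'
import numpy as np,cv2
from scipy.optimize import least_squares,minimize
from scipy.spatial.transform import Rotation as R
from rig import ctrl
def proj(m,P): return cv2.projectPoints(np.asarray(P,float).reshape(-1,1,3),m["rvec"],m["tvec"],np.array([[m["fx"],0,m["cx"]],[0,m["fy"],m["cy"]],[0,0,1.]]),None)[0].reshape(-1,2)
def Rz(a): return R.from_rotvec([0,0,a]).as_matrix()
E
cat > fit.py <<'E'
from h import *
ms,mi=ctrl.camera_model("scene"),ctrl.camera_model("side")
for m in (ms,mi): print("cam pos",-R.from_rotvec(m["rvec"]).as_matrix().T@m["tvec"])
X,Y,H=.065,.085,.048
def lid(th,u,v): # point on lid outer face: u from hinge
    # hinge at x=+X; closed lid points to -x ; opens up
    d=np.array([-np.cos(th),0,np.sin(th)]);n=np.array([np.sin(th),0,np.cos(th)])
    return np.array([X,v,.0485])+u*d+.005*n
def model(p):
    th=p[3]
    sc=[[X,Y,H],[-X,Y,H],[X,-Y,H],[X,Y,0],[-X,Y,0],[X,-Y,0],lid(th,.142,-Y),lid(th,.142,Y)]
    si=[[X,Y,H],[-X,Y,H],[-X,-Y,H],[X,-Y,H],[-X,Y,0],[X,Y,0],lid(th,.142,-Y),lid(th,.142,Y),[-.005,0,.016]]
    T=lambda q:np.array(q)@Rz(p[2]).T+[p[0],p[1],0]
    return T(sc),T(si)
osc=np.array([[253.3,205.8],[281.7,188.3],[218,187.5],[253.8,216.7],[282.8,197.5],[218.3,196.7],[208.7,147.5],[247.8,165]])
osi=np.array([[305.8,212.5],[343.3,225.3],[365.8,198.7],[328.8,185.3],[343.7,237],[306.2,224.2],[326.7,146.3],[300.3,171.3],[337,212.8]])
def f(p):
    a,b=model(p);return np.r_[(proj(ms,a)-osc).ravel(),(proj(mi,b)-osi).ravel()]
best=min((least_squares(f,[.4,-.2,y,1.6],loss="soft_l1") for y in np.arange(-3,3.2,.8)),key=lambda r:r.cost)
print("case",best.x,best.cost);print(f(best.x).reshape(-1,2).round(1))
p=best.x;print("holder",np.array([-.005,0,0])@Rz(p[2]).T+[p[0],p[1],.004])
# cap
obs=[]
for n,m,roi in(("scene",ms,(365,205,392,226)),("side",mi,(250,262,277,288))):
    im=cv2.cvtColor(cv2.imread(f"pics/{n}0.png"),cv2.COLOR_BGR2GRAY).astype(float)
    x0,y0,x1,y1=roi;S=6
    c=cv2.resize(im[y0:y1,x0:x1],None,fx=S,fy=S,interpolation=cv2.INTER_LINEAR)
    mask=(c<(60 if n=="scene" else 45)).astype(np.uint8)
    print(n,mask.sum()/36,c.min()); obs.append((m,roi,S,mask)); cv2.imwrite(f"pics/mask_{n}.png",mask*255)
def axis(y): return Rz(y)@np.array([-.5736,0,.8192])
def hull(m,roi,S,p):
    a=axis(p[2]);t=np.array([p[0],p[1],.152])+.004*a
    e1=np.cross(a,[0,0,1]);e1/=np.linalg.norm(e1);e2=np.cross(a,e1)
    k=np.linspace(0,2*np.pi,40)[:,None];c=.015*(np.cos(k)*e1+np.sin(k)*e2)
    q=(proj(m,np.r_[t+c,t-.034*a+c])-[roi[0],roi[1]]+.5)*S-.5
    return cv2.convexHull((q*16).astype(np.int32))
def cost(p):
    r=0
    for m,roi,S,mask in obs:
        b=np.zeros_like(mask);cv2.fillConvexPoly(b,hull(m,roi,S,p),1,shift=4);r+=(b!=mask).sum()/mask.sum()
    return r
def tri(uv1,uv2):
    Ps=[]
    for m in(ms,mi):Ps.append(np.array([[m["fx"],0,m["cx"]],[0,m["fy"],m["cy"]],[0,0,1]])@np.c_[R.from_rotvec(m["rvec"]).as_matrix(),m["tvec"]])
    h=cv2.triangulatePoints(*Ps,np.array(uv1,float),np.array(uv2,float)).ravel();return h[:3]/h[3]
t=tri([320+352/6,190+155/6],[200+385/6,240+210/6]);print("tri cap mid",t)
br=None
for y in np.arange(-3.14,3.14,.4):
    r=minimize(cost,[t[0]+axis(y)[0]*.013,t[1]+axis(y)[1]*.013,y],method="Nelder-Mead",options=dict(initial_simplex=np.array([[t[0],t[1],y]]*4)+np.r_[np.zeros((1,3)),np.diag([.01,.01,.3])]))
    if br is None or r.fun<br.fun: br=r
print("lamp_tip xy yaw",br.x,br.fun,"axis",axis(br.x[2]))
E
python3 fit.py
```

```text
cam pos [1.27388344 0.56225441 0.69691697]
cam pos [0.18620891 0.77928571 0.80827103]
case [ 0.52780218 -0.20323962 -6.32009541  1.65938687] 18.56347334034075
[[ 0.8 -1.4]
 [ 2.3 -0.8]
 [-1.2 -3.8]
 [ 0.8  0.9]
 [ 1.1  2.8]
 [-0.2 -0.3]
 [-0.6 -2.8]
 [-0.1 -1.3]
 [-1.2 -0.4]
 [ 1.3  0.4]
 [ 0.3 -2.7]
 [-0.1 -0.6]
 [-0.5  1.3]
 [-2.   0.2]
 [-0.3 -1.2]
 [ 0.1 -0.8]
 [-0.2 -0.2]]
holder [ 0.52280558 -0.20305511  0.004     ]
scene 124.5 11.201388888888873
side 193.08333333333334 32.27083333333332
tri cap mid [0.52675999 0.23599211 0.139362  ]
lamp_tip xy yaw [ 0.52075694  0.23872126 -0.4048079 ] 0.7281490610213357 axis [-0.52724054  0.22590788  0.8192    ]
```

```bash
cat >> fit.py <<'E'
print(br.fun)
for i,(m,roi,S,mask) in enumerate(obs):
    n=["scene","side"][i];im=cv2.imread(f"pics/{n}0.png");x0,y0,x1,y1=roi
    c=cv2.resize(im[y0:y1,x0:x1],None,fx=S,fy=S);cv2.polylines(c,[hull(m,roi,S,br.x)//16],True,(0,255,255));mm=cv2.cvtColor(mask*255,cv2.COLOR_GRAY2BGR);cv2.polylines(mm,[hull(m,roi,S,br.x)//16],True,(0,0,255))
    cv2.imwrite(f"pics/ov_{n}.png",cv2.resize(np.hstack([c,mm]),None,fx=2,fy=2))
E
python3 fit.py|tail -1
```

```text
0.7281490610213357
```

View pics/ov_scene.png

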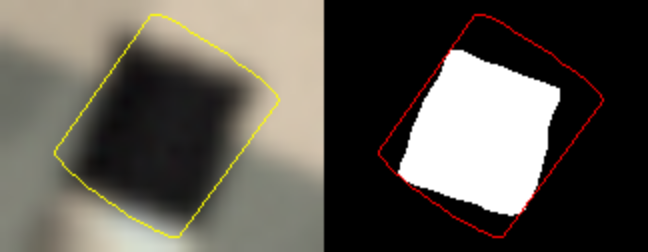

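View pics/ov_side.png

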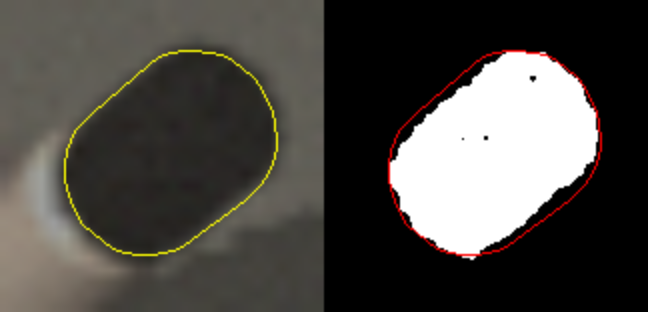

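```bash
cat > fit2.py <<'E'
import io,contextlib
src=open("fit.py").read().split("br=None")[0].replace("60 if n==\"scene\" else 45","85 if n==\"scene\" else 55")
exec(src)
for y in np.arange(-3.2,3.2,.2):
    a=axis(y);c0=[t[0]+a[0]*.013,t[1]+a[1]*.013]
    r=minimize(lambda q:cost([q[0],q[1],y]),c0,method="Nelder-Mead",options=dict(initial_simplex=np.array([c0]*3)+[[0,0],[.01,0],[0,.01]]))
    print(round(y,2),r.x.round(4),round(r.fun,3),[round(x,3) for x in [r.fun]])
E
python3 fit2.py | tail -36
```

```text
holder [ 0.52280558 -0.20305511  0.004     ]
scene 148.66666666666666 11.201388888888873
side 211.44444444444446 32.27083333333332
tri cap mid [0.52675999 0.23599211 0.139362  ]
-3.2 [0.5376 0.2333] 1.011 [np.float64(1.011)]
-3.0 [0.5383 0.236 ] 0.961 [np.float64(0.961)]
-2.8 [0.5379 0.2374] 0.894 [np.float64(0.894)]
-2.6 [0.5367 0.2396] 0.883 [np.float64(0.883)]
-2.4 [0.5349 0.2408] 0.939 [np.float64(0.939)]
-2.2 [0.5333 0.2416] 0.997 [np.float64(0.997)]
-2.0 [0.5308 0.2423] 1.029 [np.float64(1.029)]
-1.8 [0.5289 0.243 ] 1.033 [np.float64(1.033)]
-1.6 [0.5274 0.2433] 1.015 [np.float64(1.015)]
-1.4 [0.5259 0.2435] 0.984 [np.float64(0.984)]
-1.2 [0.5247 0.2428] 0.94 [np.float64(0.94)]
-1.0 [0.5236 0.242 ] 0.853 [np.float64(0.853)]
-0.8 [0.5229 0.2408] 0.703 [np.float64(0.703)]
-0.6 [0.5216 0.2394] 0.56 [np.float64(0.56)]
-0.4 [0.5213 0.2383] 0.452 [np.float64(0.452)]
-0.2 [0.5215 0.2372] 0.421 [np.float64(0.421)]
0.0 [0.5207 0.2352] 0.41 [np.float64(0.41)]
0.2 [0.5205 0.2326] 0.436 [np.float64(0.436)]
0.4 [0.5216 0.2311] 0.479 [np.float64(0.479)]
0.6 [0.5222 0.2297] 0.54 [np.float64(0.54)]
0.8 [0.5232 0.2281] 0.585 [np.float64(0.585)]
1.0 [0.5249 0.2274] 0.647 [np.float64(0.647)]
1.2 [0.5262 0.2277] 0.712 [np.float64(0.712)]
1.4 [0.5276 0.2275] 0.781 [np.float64(0.781)]
1.6 [0.5287 0.2267] 0.855 [np.float64(0.855)]
1.8 [0.5308 0.2272] 0.924 [np.float64(0.924)]
2.0 [0.532  0.2271] 0.978 [np.float64(0.978)]
2.2 [0.5333 0.2282] 1.018 [np.float64(1.018)]
2.4 [0.5344 0.2287] 1.04 [np.float64(1.04)]
2.6 [0.5355 0.2294] 1.05 [np.float64(1.05)]
2.8 [0.5369 0.2309] 1.047 [np.float64(1.047)]
3.0 [0.5376 0.2328] 1.028 [np.float64(1.028)]
```

```bash
cat > fit3.py <<'E'
from h import *
ms,mi=ctrl.camera_model("scene"),ctrl.camera_model("side")
osc=np.array([[368.3,289.5],[338.3,275],[386.7,262.5]]);osi=np.array([[258.3,327.5],[217.5,313.3],[273.3,300.8]])
for X,Y in((.055,.0425),(.0425,.055)):
    sc=np.array([[X,Y,0],[X,-Y,0],[-X,Y,0]]);si=np.array([[-X,Y,0],[X,Y,0],[-X,-Y,0]])
    def f(p):
        T=lambda q:q@Rz(p[2]).T+[p[0],p[1],0]
        return np.r_[(proj(ms,T(sc))-osc).ravel(),(proj(mi,T(si))-osi).ravel()]
    r=least_squares(f,[.58,.23,0]);print(X,r.x,r.cost);print(f(r.x).reshape(-1,2).round(1).tolist())
E
python3 fit3.py
```

```text
0.055 [0.58024556 0.2398374  0.11471055] 9.00928373179333
[[-0.3, 0.8], [-2.0, 1.0], [-1.2, 1.9], [1.4, 1.0], [0.9, 1.4], [0.3, 1.3]]
0.0425 [0.57929173 0.2338087  0.09977581] 103.88813072019008
[[4.3, -1.5], [-5.9, -5.5], [-0.3, 5.5], [-4.4, 1.9], [4.6, 4.9], [-0.7, -4.9]]
```

Case: centre (0.528,-0.203), yaw about -0.04, lid about 1.66 rad. Lamp: yaw about 0.11, tip near (0.521,0.234). Next I'll work out the tool axes and the approach.

```bash
cat >> h.py <<'E'
def T():
    s=ctrl.state();return s,np.array(s["tool_pos"]),R.from_rotvec(s["tool_rot"]).as_matrix()
def goto(tgt,yawx=None,reach=.199):
    """print shift in tool axes (mm) from now to target flange xyz; turn to bring tool x to world heading yawx (mod pi)"""
    s,p,M=T();d=M.T@(np.array(tgt)-p)*1000;out=[d.round(1)]
    if yawx is not None:
        h=np.arctan2(M[1,0],M[0,0]);e=(yawx-h+np.pi/2)%np.pi-np.pi/2
        out.append(("turn about tool y",round(float(e*np.sign(M[2,1])),3)))
    print("shift",*out)
def rep():
    s,p,M=T();print("t",round(s["t"],2),"tip",(p+M[:,1]*.199).round(4),"F",np.round(s["wrist_force"],2),"gap mm",round(s["finger_gap"]*94,1));print(M.round(3).tolist(),"q",np.round(s["joint_positions"],2))
E
python3 - <<'E'
from h import *
rep()
m=ctrl.camera_model("wrist");s,p,M=T();C=-R.from_rotvec(m["rvec"]).as_matrix().T@m["tvec"]
print("cam in tool",M.T@(C-p),"view dir",M.T@R.from_rotvec(m["rvec"]).as_matrix()[2])
goto([.42,.24,.43],np.pi/2+.11)
E
```

```text
t 0.15 tip [ 0.1343 -0.5329  0.2048] F [0.72 0.09 0.77] gap mm 93.9
[[0.244, -0.0, 0.97], [-0.97, 0.002, 0.244], [-0.002, -1.0, 0.0]] q [-1.43  0.09  1.37 -0.    1.68 -0.1 ]
cam in tool [0.00028892 0.02123793 0.06947675] view dir [-5.28243656e-04  9.70113175e-01 -2.42652322e-01]
shift [-680.1  -25.   465.9] ('turn about tool y', 0.137)
```

Emit:
jog_arm --commands '[{"claw": 94,"dp": [-34,-3,23],"turn": 0},{"claw": 94,"dp": [-34,-3,23],"turn": 0},{"claw": 94,"dp": [-34,-3,23],"turn": 0},{"claw": 94,"dp": [-34,-3,23],"turn": 0},{"claw": 94,"dp": [-34,-3,23],"turn": 0},{"claw": 94,"dp": [-34,-3,23],"turn": 0},{"claw": 94,"dp": [-34,-3,23],"turn": 0},{"claw": 94,"dp": [-34,-3,23],"turn": 0},{"claw": 94,"dp": [-34,-3,23],"turn": 0},{"claw": 94,"dp": [-34,-3,23],"turn": 0}]' --grip_force 4

```text
t: 0.98
tool_pos: [0.274, -0.146, 0.4275]
tool_rot: [-1.298, 1.048, -1.026]
wrist_force: [1.7, -0.5, 0.5]
finger_gap: 0.996
```

Run:
```python
from h import *
rep();goto([.44,.235,.43],np.pi/2+.11)
```

```text
t 0.98 tip [ 0.2733 -0.1426  0.2285] F [ 1.71 -0.47  0.53] gap mm 93.7
[[0.227, -0.003, 0.974], [-0.974, 0.017, 0.227], [-0.017, -1.0, 0.0]] q [-0.68 -0.47  1.79  0.01  1.83  0.67]
shift [-333.2    3.4  248.3] ('turn about tool y', 0.119)
```

Emit:
jog_arm --commands '[{"claw": 94,"dp": [-33,0,25],"turn": 0},{"claw": 94,"dp": [-33,0,25],"turn": 0},{"claw": 94,"dp": [-33,0,25],"turn": 0},{"claw": 94,"dp": [-33,0,25],"turn": 0},{"claw": 94,"dp": [-33,0,25],"turn": 0},{"claw": 94,"dp": [-33,0,25],"turn": 0},{"claw": 94,"dp": [-33,0,25],"turn": 0.04},{"claw": 94,"dp": [-33,0,25],"turn": 0.04},{"claw": 94,"dp": [-33,0,20],"turn": 0.04},{"claw": 94,"dp": [-15,0,10],"turn": 0}]'

```text
t: 1.82
tool_pos: [0.4275, 0.2194, 0.4329]
tool_rot: [-1.245, 1.131, -1.121]
wrist_force: [-0.5, -1.4, 0.7]
finger_gap: 1.001
```

Run:
```python
from h import *
rep();goto([.45,.235,.40],np.pi/2+.11)
cv2.imwrite("pics/w1.png",cv2.cvtColor(ctrl.snapshot("wrist"),cv2.COLOR_RGB2BGR))
```

```text
t 1.82 tip [0.4285 0.2222 0.2339] F [-0.53 -1.37  0.7 ] gap mm 94.1
[[0.109, 0.005, 0.994], [-0.994, 0.014, 0.109], [-0.013, -1.0, 0.007]] q [ 0.35 -0.08  1.48  0.01  1.73  1.82]
shift [-12.7  33.2  23.8] ('turn about tool y', -0.001)
```

View pics/w1.png

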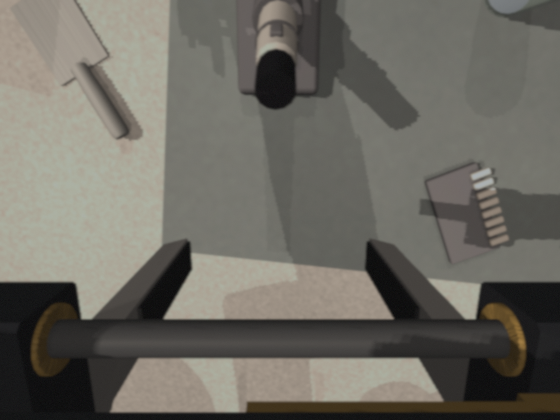

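The wrist view shows the cap at about (275,80), with the lamp lined up with the image's vertical. I'll fit the cap's silhouette here.

```bash
cat > fitw.py <<'E'
from h import *
# model at time of picture: arm unmoved since
m=ctrl.camera_model("wrist");im=cv2.cvtColor(cv2.imread("pics/w1.png"),cv2.COLOR_BGR2GRAY).astype(float)
roi=(245,35,305,120);x0,y0,x1,y1=roi;S=4
c=cv2.resize(im[y0:y1,x0:x1],None,fx=S,fy=S);mask=(c<40).astype(np.uint8)
n,l,st,ce=cv2.connectedComponentsWithStats(mask);k=1+np.argmax(st[1:,4]);mask=(l==k).astype(np.uint8);print(st[k]/4)
def axis(y): return Rz(y)@np.array([-.5736,0,.8192])
def hull(p):
    a=axis(p[2]);t=np.array([p[0],p[1],.152])+.004*a
    e1=np.cross(a,[0,0,1]);e1/=np.linalg.norm(e1);e2=np.cross(a,e1)
    k=np.linspace(0,2*np.pi,40)[:,None];cc=.015*(np.cos(k)*e1+np.sin(k)*e2)
    q=(proj(m,np.r_[t+cc,t-.034*a+cc])-[x0,y0]+.5)*S-.5
    return cv2.convexHull((q*16).astype(np.int32))
def cost(p):
    b=np.zeros_like(mask);cv2.fillConvexPoly(b,hull(p),1,shift=4);return (b!=mask).sum()/mask.sum()
for y in (-.1,0,.05,.1,.15,.2,.3):
    r=minimize(lambda q:cost([*q,y]),[.521,.234],method="Nelder-Mead",options=dict(initial_simplex=[[.521,.234],[.528,.234],[.521,.24]]));print(y,r.x,r.fun)
# lamp axis & stand projected for yaw check
p=[.521,.234,.11]
o=cv2.imread("pics/w1.png")
s=[]
r=minimize(lambda q:cost([*q,.11]),[.521,.234],method="Nelder-Mead",options=dict(initial_simplex=[[.521,.234],[.528,.234],[.521,.24]]))
h=(hull([*r.x,.11]).reshape(-1,2)/16/S+[x0,y0]).astype(int);cv2.polylines(o,[h],True,(0,255,255))
for y,col in((.05,(255,0,0)),(.11,(0,255,0)),(.17,(0,0,255))):
    a=axis(y);t=np.array([*r.x,.152]);h=Rz(y)@[.06,0,0]
    ctr=np.array([*r.x,0])+h
    for sx,sy in((-.055,-.0425),(-.055,.0425),(.03,-.0425),(.03,.0425)):
        q=proj(m,ctr+Rz(y)@[sx,sy,0])[0];cv2.circle(o,tuple(int(v) for v in q),2,col,-1)
    L=proj(m,[t-.02*a,t-.12*a]).astype(int);cv2.line(o,tuple(map(int,L[0])),tuple(map(int,L[1])),col,1)
cv2.imwrite("pics/w1o.png",cv2.resize(o[0:140,180:400],None,fx=3.6,fy=3.6))
E
python3 fitw.py
```

```text
[   9.75   15.5    42.5    58.25 7645.5 ]
-0.1 [0.52114151 0.23789047] 0.20969851546661436
0 [0.51976595 0.23719347] 0.19992152246419462
0.05 [0.5192461  0.23652444] 0.19658622719246616
0.1 [0.51975928 0.23619287] 0.19668432411222286
0.15 [0.51895621 0.23620383] 0.19436269701131384
0.2 [0.51978555 0.2359684 ] 0.19550716107514224
0.3 [0.52179288 0.23567857] 0.2065267150611471
```

View pics/w1o.png

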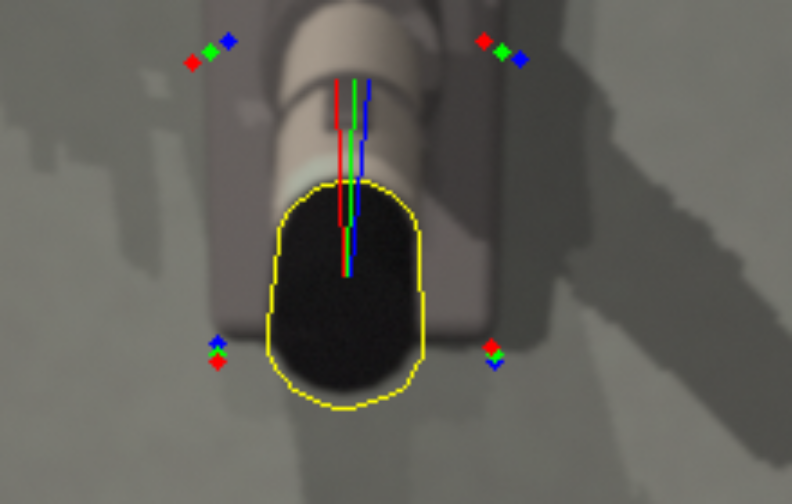

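```bash
cat > fit4.py <<'E'
from h import *
obs=[]
for n,f,roi,th in(("scene","scene0",(365,200,392,226),85),("side","side0",(248,260,279,290),55),("wrist","w1",(245,35,305,120),50)):
    im=cv2.cvtColor(cv2.imread(f"pics/{f}.png"),cv2.COLOR_BGR2GRAY).astype(float);x0,y0,x1,y1=roi;S=8 if n!="wrist" else 4
    c=cv2.resize(im[y0:y1,x0:x1],None,fx=S,fy=S);mask=(c<th).astype(np.uint8)
    nn,l,st,ce=cv2.connectedComponentsWithStats(mask);k=1+np.argmax(st[1:,4]);obs.append((n,ctrl.camera_model(n),roi,S,(l==k).astype(np.uint8)))
def hull(m,roi,S,p,off):
    a=Rz(p[4])@[-np.sin(p[3]),0,np.cos(p[3])];t=np.array(p[:3])  # cap middle
    e1=np.cross(a,[0,0,1]);e1/=np.linalg.norm(e1);e2=np.cross(a,e1)
    k=np.linspace(0,2*np.pi,40)[:,None];cc=.015*(np.cos(k)*e1+np.sin(k)*e2)
    q=(proj(m,np.r_[t+.017*a+cc,t-.017*a+cc])+off-[roi[0],roi[1]]+.5)*S-.5
    return cv2.convexHull((q*16).astype(np.int32))
def costs(p,offs=np.zeros(6)):
    r=[]
    for i,(n,m,roi,S,mask) in enumerate(obs):
        b=np.zeros_like(mask);cv2.fillConvexPoly(b,hull(m,roi,S,p,offs[2*i:2*i+2]),1,shift=4);r.append((b!=mask).sum()/mask.sum())
    return np.array(r)
x0=np.array([.528,.236,.141,.5,.11]);sx=np.vstack([x0,x0+np.diag([.006,.006,.006,.15,.1])])
r=minimize(lambda p:costs(p).sum(),x0,method="Nelder-Mead",options=dict(initial_simplex=sx,maxiter=600));print("joint",r.x.round(4),costs(r.x).round(3))
r=minimize(lambda p:costs(p)[2]+10*abs(p[2]-.141)+.2*abs(p[4]-.11),x0,method="Nelder-Mead",options=dict(initial_simplex=sx,maxiter=600));print("wrist",r.x.round(4),costs(r.x).round(3))
r2=minimize(lambda q:(costs(q[:5],np.r_[q[5:9],0,0])).sum()+.02*np.abs(q[5:9]).sum(),np.r_[r.x,np.zeros(4)],method="Powell",options=dict(maxiter=40));print("offs",r2.x.round(4),costs(r2.x[:5],np.r_[r2.x[5:],0,0]).round(3))
E
python3 fit4.py
```

```text
joint [ 0.5291  0.236   0.1407  0.6214 -0.0019] [0.24  0.158 0.187]
wrist [0.5281 0.2373 0.1409 0.4433 0.1085] [0.449 0.206 0.059]
offs [ 0.5281  0.2363  0.1409  0.5522  0.0618 -0.4993  0.      0.     -0.0008] [0.275 0.166 0.134]
```

```bash
cat >> h.py <<'E'
def tipgo(tip,yawx=None):
    s,p,M=T();goto(np.array(tip)-.199*M[:,1],yawx)
E
python3 - <<'E'
from h import *
tipgo([.5267,.2363,.2],np.pi/2+.09)
E
```

```text
shift [-1.4 34.  98. ] ('turn about tool y', 0.022)
```

Emit:
jog_arm --commands '[{"claw": 70,"dp": [-1,4,30],"turn": 0.01},{"claw": 70,"dp": [0,6,30],"turn": 0},{"claw": 70,"dp": [0,8,25],"turn": 0},{"claw": 70,"dp": [0,8,12],"turn": 0},{"claw": 70,"dp": [0,7,0],"turn": 0},{"claw": 70,"dp": [0,0,0],"turn": 0},{"claw": 70,"dp": [0,0,0],"turn": 0},{"claw": 70,"dp": [0,0,0],"turn": 0},{"claw": 70,"dp": [0,0,0],"turn": 0},{"claw": 70,"dp": [0,0,0],"turn": 0}]'

```text
t: 2.7
tool_pos: [0.5244, 0.2325, 0.3963]
tool_rot: [-1.251, 1.137, -1.12]
wrist_force: [-0.5, -0.5, 0.1]
finger_gap: 0.745
```

Run:
```python
from h import *
rep();tipgo([.5267,.2363,.138],np.pi/2+.1)
for n in("wrist","side"): cv2.imwrite(f"pics/{n}2.png",cv2.cvtColor(ctrl.snapshot(n),cv2.COLOR_RGB2BGR))
```

```text
t 2.7 tip [0.5238 0.2348 0.1973] F [-0.54 -0.48  0.05] gap mm 70.1
[[0.107, -0.003, 0.994], [-0.994, 0.011, 0.108], [-0.012, -1.0, -0.002]] q [0.32 0.14 1.33 0.01 1.67 1.78]
shift [-0.5 59.3  3.1] ('turn about tool y', 0.008)
```

View pics/wrist2.png

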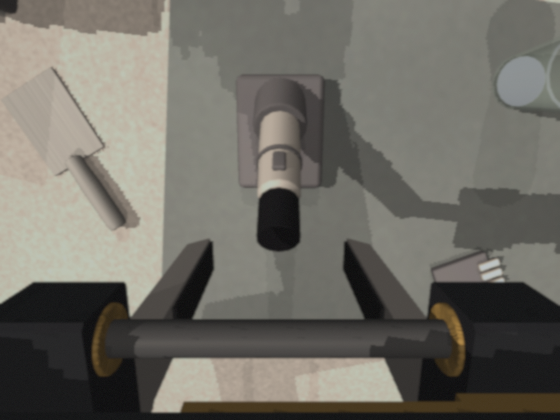

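The cap at (278,222) is centred between the fingers, whose midpoint is x≈278. I'll descend.

Emit:
jog_arm --commands '[{"claw": 60,"dp": [0,12,2],"turn": 0},{"claw": 56,"dp": [0,12,1],"turn": 0},{"claw": 50,"dp": [0,12,0],"turn": 0},{"claw": 50,"dp": [0,12,0],"turn": 0},{"claw": 50,"dp": [0,8,0],"turn": 0},{"claw": 50,"dp": [0,4,0],"turn": 0},{"claw": 50,"dp": [0,0,0],"turn": 0},{"claw": 50,"dp": [0,0,0],"turn": 0},{"claw": 50,"dp": [0,0,0],"turn": 0},{"claw": 50,"dp": [0,0,0],"turn": 0}]'

```text
t: 3.63
tool_pos: [0.5268, 0.2339, 0.3301]
tool_rot: [-1.251, 1.136, -1.12]
wrist_force: [-0.5, -0.2, 0.4]
finger_gap: 0.531
```

Run:
```python
from h import *
rep();tipgo([.5267,.2363,.138],np.pi/2+.1)
w=ctrl.snapshot("wrist");s=ctrl.snapshot("side")
cv2.imwrite("pics/g1.png",cv2.cvtColor(np.hstack([cv2.resize(w,(400,300)),cv2.resize(s[210:340,190:363],(400,300),interpolation=2)]),cv2.COLOR_RGB2BGR))
m=ctrl.camera_model("wrist");print(proj(m,[[.528,.2363,.141],[.52,.2355,.155]]))
```

```text
t 3.63 tip [0.5264 0.2362 0.1312] F [-0.54 -0.24  0.44] gap mm 49.9
[[0.108, -0.002, 0.994], [-0.994, 0.012, 0.108], [-0.012, -1.0, -0.001]] q [0.32 0.17 1.43 0.01 1.54 1.78]
shift [-0.1 -6.8  0.3] ('turn about tool y', 0.009)
[[277.47433672 259.07652044]
 [276.89481715 286.06676096]]
```

View pics/g1.png

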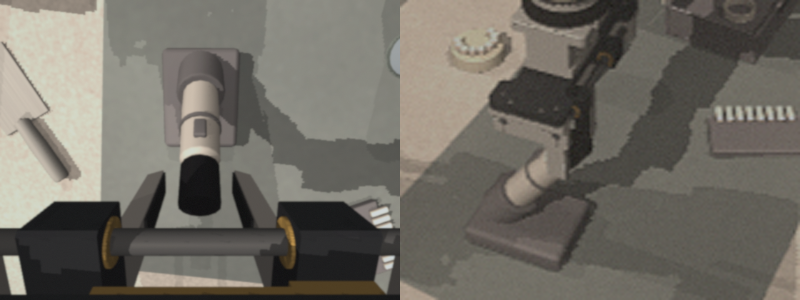

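Emit:
jog_arm --commands '[{"claw": 50,"dp": [0,-5,0],"turn": 0},{"claw": 42,"dp": [0,-1,0],"turn": 0},{"claw": 36,"dp": [0,0,0],"turn": 0},{"claw": 32,"dp": [0,0,0],"turn": 0},{"claw": 28,"dp": [0,0,0],"turn": 0},{"claw": 24,"dp": [0,0,0],"turn": 0},{"claw": 24,"dp": [0,0,0],"turn": 0},{"claw": 24,"dp": [0,0,0],"turn": 0},{"claw": 24,"dp": [0,0,0],"turn": 0},{"claw": 24,"dp": [0,0,0],"turn": 0}]' --grip_force 4

```text
t: 4.57
tool_pos: [0.5272, 0.2339, 0.3395]
tool_rot: [-1.247, 1.133, -1.121]
wrist_force: [0.6, 0.1, 0.9]
finger_gap: 0.314
```

Run:
```python
from h import *
rep()
w=ctrl.snapshot("wrist");s=ctrl.snapshot("side")
cv2.imwrite("pics/g2.png",cv2.cvtColor(np.hstack([cv2.resize(w,(400,300)),cv2.resize(s[210:340,190:363],(400,300),interpolation=2)]),cv2.COLOR_RGB2BGR))
```

```text
t 4.57 tip [0.5277 0.2365 0.1405] F [0.64 0.13 0.9 ] gap mm 29.5
[[0.108, 0.003, 0.994], [-0.994, 0.013, 0.108], [-0.013, -1.0, 0.004]] q [0.32 0.17 1.41 0.01 1.56 1.78]
```

View pics/g2.png

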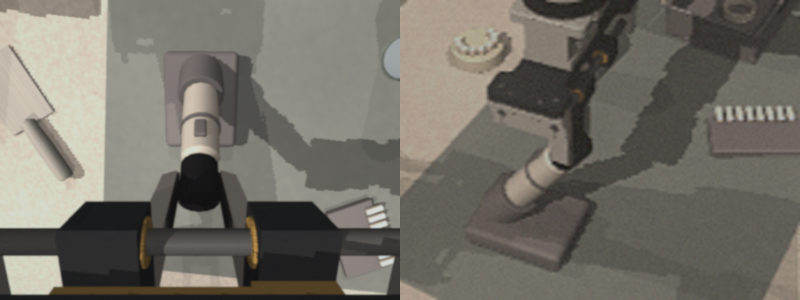

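Emit:
jog_arm --commands '[{"claw": 24,"dp": [0,-3,-2.1],"turn": 0},{"claw": 24,"dp": [0,-3,-2.1],"turn": 0},{"claw": 24,"dp": [0,-3,-2.1],"turn": 0},{"claw": 24,"dp": [0,-3,-2.1],"turn": 0},{"claw": 24,"dp": [0,-3,-2.1],"turn": 0},{"claw": 24,"dp": [0,0,0],"turn": 0},{"claw": 24,"dp": [0,0,0],"turn": 0},{"claw": 24,"dp": [0,0,0],"turn": 0},{"claw": 24,"dp": [0,0,0],"turn": 0},{"claw": 24,"dp": [0,0,0],"turn": 0}]'

```text
t: 5.5
tool_pos: [0.5153, 0.2325, 0.3565]
tool_rot: [-1.246, 1.132, -1.121]
wrist_force: [0.2, -0.1, 0.2]
finger_gap: 0.309
```

```bash
cat > look.py <<'E'
from h import *
import sys
rep()
w=ctrl.snapshot("wrist");s=ctrl.snapshot("side")
x,y=map(int,sys.argv[2:4])
cv2.imwrite(f"pics/{sys.argv[1]}.png",cv2.cvtColor(np.hstack([cv2.resize(w,(400,300)),cv2.resize(s[y:y+90,x:x+120],(400,300),interpolation=2)]),cv2.COLOR_RGB2BGR))
E
python3 look.py g3 210 230
```

```text
t 5.5 tip [0.5159 0.2351 0.1575] F [ 0.25 -0.1   0.18] gap mm 29.0
[[0.109, 0.003, 0.994], [-0.994, 0.013, 0.109], [-0.013, -1.0, 0.005]] q [0.32 0.13 1.42 0.01 1.59 1.78]
```

View pics/g3.png

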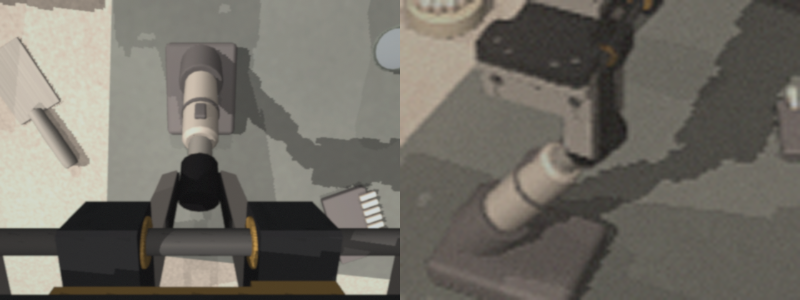

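The cap has come 20 mm along the axis and the nose shows at about (200,145). Next I'll pivot it towards upright against the nose.

Emit:
jog_arm --commands '[{"claw": 24,"dp": [0,-1,2],"turn": 0},{"claw": 24,"dp": [0,-1,2],"turn": 0},{"claw": 24,"dp": [0,-1,2],"turn": 0},{"claw": 24,"dp": [0,-1,2],"turn": 0},{"claw": 24,"dp": [0,-1,2],"turn": 0},{"claw": 24,"dp": [0,-0.5,2],"turn": 0},{"claw": 24,"dp": [0,0,0],"turn": 0},{"claw": 24,"dp": [0,0,0],"turn": 0},{"claw": 24,"dp": [0,0,0],"turn": 0},{"claw": 24,"dp": [0,0,0],"turn": 0}]'

```text
t: 6.43
tool_pos: [0.5284, 0.2337, 0.3611]
tool_rot: [-1.25, 1.135, -1.12]
wrist_force: [-0.4, -1.1, 0.0]
finger_gap: 0.309
```

```bash
python3 look.py g4 210 230
```

```text
t 6.43 tip [0.5281 0.2362 0.1621] F [-0.39 -1.06  0.01] gap mm 29.1
[[0.108, -0.002, 0.994], [-0.994, 0.012, 0.108], [-0.012, -1.0, -0.0]] q [0.32 0.16 1.38 0.01 1.6  1.78]
```

View pics/g4.png

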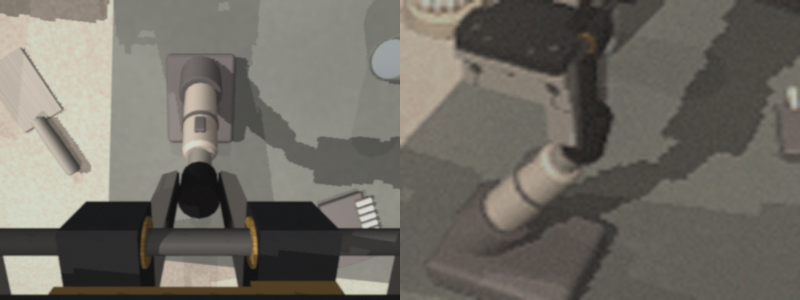

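Emit:
jog_arm --commands '[{"claw": 24,"dp": [0,-2,1],"turn": 0},{"claw": 24,"dp": [0,-2,1],"turn": 0},{"claw": 24,"dp": [0,-3,0],"turn": 0},{"claw": 24,"dp": [0,-5,0],"turn": 0},{"claw": 24,"dp": [0,-10,0],"turn": 0},{"claw": 24,"dp": [0,-15,0],"turn": 0},{"claw": 24,"dp": [0,-15,0],"turn": 0},{"claw": 24,"dp": [0,-10,0],"turn": 0},{"claw": 24,"dp": [0,-5,0],"turn": 0},{"claw": 24,"dp": [0,0,0],"turn": 0}]'

```text
t: 7.37
tool_pos: [0.5309, 0.233, 0.4365]
tool_rot: [-1.245, 1.131, -1.122]
wrist_force: [-0.7, -0.6, 1.1]
finger_gap: 0.306
```

Run:
```python
from h import *
rep()
for n in("wrist","side","scene"): cv2.imwrite(f"pics/{n}5.png",cv2.cvtColor(ctrl.snapshot(n),cv2.COLOR_RGB2BGR))
w=cv2.imread("pics/wrist5.png")[200:340,200:360];s=cv2.imread("pics/side5.png")[215:285,225:305]
c=cv2.imread("pics/scene5.png");mc=ctrl.camera_model("scene");_,p,M=T();u=proj(mc,p+.18*M[:,1])[0].astype(int);print(u,proj(ctrl.camera_model("side"),p+.18*M[:,1]))
c=c[u[1]-35:u[1]+35,u[0]-40:u[0]+40]
cv2.imwrite("pics/g5.png",np.hstack([cv2.resize(w,(343,300)),cv2.resize(c,(343,300),interpolation=2)]));cv2.imwrite("pics/g5s.png",cv2.resize(s,(640,560),interpolation=2))
```

```text
t 7.37 tip [0.5318 0.2358 0.2375] F [-0.69 -0.62  1.06] gap mm 28.8
[[0.108, 0.005, 0.994], [-0.994, 0.014, 0.108], [-0.013, -1.0, 0.006]] q [0.31 0.15 1.24 0.01 1.74 1.78]
[384 175] [[260.67810255 235.33392021]]
```

View pics/g5.png

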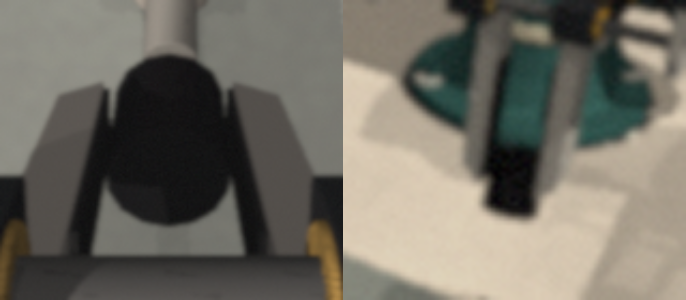

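View pics/g5s.png

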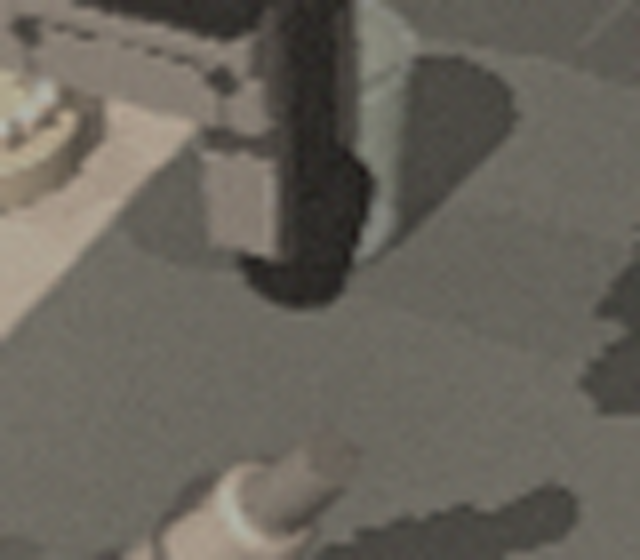

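```bash
cat > tilt.py <<'E'
from h import *
# params: cap middle in tool coords (x fixed 0): y, z offsets(m), tilt phi (top toward tool -z)
def capmodel(p,pos,M):
    a=M@np.array([0,-np.cos(p[2]),-np.sin(p[2])]);t=pos+M@np.array([p[3],p[0],p[1]])
    e1=M[:,0];e2=np.cross(a,e1);k=np.linspace(0,2*np.pi,48)[:,None];cc=.015*(np.cos(k)*e1+np.sin(k)*e2)
    return t,a,t+.017*a+cc,t-.017*a+cc
def run(wf,sf,p0,thw=38,ths=42,out=None,useside=True):
    s,pos,M=T();mw,ms=ctrl.camera_model("wrist"),ctrl.camera_model("side")
    W=cv2.imread(wf);Sd=cv2.imread(sf)
    S=4
    def prep(im,roi,th):
        x0,y0,x1,y1=roi;g=cv2.cvtColor(im,cv2.COLOR_BGR2GRAY);c=cv2.resize(g[y0:y1,x0:x1],None,fx=S,fy=S,interpolation=1);return (c<th).astype(np.uint8)
    c=proj(mw,pos+.185*M[:,1])[0];rw=(225,int(c[1])-60,335,312)
    c=proj(ms,pos+.185*M[:,1])[0].astype(int);rs=(c[0]-30,c[1]-22,c[0]+30,c[1]+30)
    mkw=prep(W,rw,thw);mks=prep(Sd,rs,ths)
    # ignore masks: wrist: only columns between pads' inner edges handled by weights
    def h(m,roi,p):
        t,a,A,B=capmodel(p,pos,M);q=(proj(m,np.r_[A,B])-[roi[0],roi[1]]+.5)*S-.5
        return cv2.convexHull((q*16).astype(np.int32))
    # wrist weight: central columns only (|tool x|<11mm)
    def cost(p):
        b=np.zeros_like(mkw);cv2.fillConvexPoly(b,h(mw,rw,p),1,shift=4)
        cx=int((278-rw[0])*S);r=((b!=mkw)[:,cx-22*S:cx+22*S]).sum()/S/S/2000
        if useside:
            b=np.zeros_like(mks);cv2.fillConvexPoly(b,h(ms,rs,p),1,shift=4)
            t,a,A,B=capmodel(p,pos,M)
            f=proj(ms,pos+.199*M[:,1])[0];yy=int((f[1]+2-rs[1])*S)   # below fingertips only
            r+=((b!=mks)[max(yy,0):]).sum()/S/S/300
        return r
    x0=np.array(p0);best=None
    for ph in(0,.15,.3,.5):
        x0[2]=ph;r=minimize(cost,x0,method="Nelder-Mead",options=dict(initial_simplex=np.vstack([x0,x0+np.diag([.006,.006,.15,.002])]),maxiter=300))
        print(ph,r.x.round(4),round(r.fun,3))
        if best is None or r.fun<best.fun:best=r
    vis=[]
    for im,m,roi,mk in((W,mw,rw,mkw),(Sd,ms,rs,mks)):
        x0_,y0,x1,y1=roi;cc=cv2.resize(im[y0:y1,x0_:x1],None,fx=S,fy=S);cv2.polylines(cc,[h(m,roi,best.x)//16],True,(0,255,255));mm=cv2.cvtColor(mk*255,cv2.COLOR_GRAY2BGR);vis.append(cv2.resize(np.hstack([cc,mm]),(780,290)))
    cv2.imwrite(out,np.vstack(vis));return best.x
if __name__=="__main__":
    import sys
    run(sys.argv[1],sys.argv[2],[.19,0.,0.,0.],out=sys.argv[3])
E
python3 tilt.py pics/wrist5.png pics/side5.png pics/t5.png
```

```text
0 [ 0.1679  0.0089 -0.3229  0.0008] 0.099
0.15 [ 0.174   0.0068 -0.2401  0.0007] 0.084
0.3 [0.1741 0.0014 0.1491 0.0013] 0.315
0.5 [0.1669 0.0047 0.0495 0.0012] 0.315
```

View pics/t5.png

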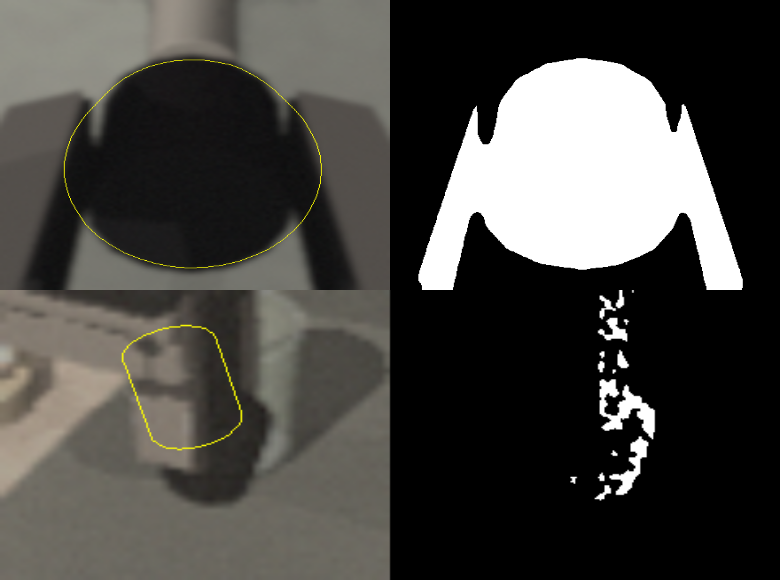

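```bash
cat > tilt2.py <<'E'
from tilt import *
def fit(wobs,sobs):
    # wobs: (rowmin,rowmax,colmin,colmax) ; sobs: (rowmax,colmax, colmin_of_lower)
    s,pos,M=T();mw,ms=ctrl.camera_model("wrist"),ctrl.camera_model("side")
    def f(p):
        t,a,A,B=capmodel(p,pos,M);w=proj(mw,np.r_[A,B]);q=proj(ms,np.r_[A,B])
        return np.r_[np.array([w[:,1].min()-wobs[0],w[:,1].max()-wobs[1],w[:,0].min()-wobs[2],w[:,0].max()-wobs[3]])/2,q[:,1].max()-sobs[0],q[:,0].max()-sobs[1],proj(ms,B)[:,0].min()-sobs[2],proj(ms,B)[:,0].max()-sobs[3]]
    for ph in(-.3,0,.3,.6):
        r=least_squares(f,[.185,0,ph,0],x_scale=[.01,.01,.1,.01]);print(r.x.round(4),round(r.cost,2),r.fun.round(1))
fit((225.7,305,250.5,308.4),(253.1,271.7,255,269.3))
E
python3 tilt2.py
```

```text
[ 0.1993 -0.0048  0.148   0.0011] 0.93 [-0.6  0.4 -0.6  0.7  0.5 -0.3  0.3  0.2]
[ 0.1993 -0.0048  0.148   0.0011] 0.93 [-0.6  0.4 -0.6  0.7  0.5 -0.3  0.3  0.2]
[ 0.1993 -0.0048  0.148   0.0011] 0.93 [-0.6  0.4 -0.6  0.7  0.5 -0.3  0.3  0.2]
[ 0.1993 -0.0048  0.148   0.0011] 0.93 [-0.6  0.4 -0.6  0.7  0.5 -0.3  0.3  0.2]
```

Cap held, tilted by only about 0.15 rad, with the rim about 19 mm below the fingertips. Next I'll go to the case.

Run:
```python
from h import *
tipgo([.520,-.203,.22])
```

```text
shift [434.9   9.3 -58.3]
```

Emit:
jog_arm --commands '[{"claw": 24,"dp": [15,0,-3],"turn": 0},{"claw": 24,"dp": [28,0,-4],"turn": 0},{"claw": 24,"dp": [38,1,-5],"turn": 0},{"claw": 24,"dp": [38,1,-5],"turn": 0},{"claw": 24,"dp": [38,1,-5],"turn": 0},{"claw": 24,"dp": [38,1,-5],"turn": 0},{"claw": 24,"dp": [38,1,-5],"turn": 0},{"claw": 24,"dp": [38,1,-5],"turn": 0},{"claw": 24,"dp": [38,1,-5],"turn": 0},{"claw": 24,"dp": [30,0,-5],"turn": 0}]'

```text
t: 8.35
tool_pos: [0.5165, -0.124, 0.41]
tool_rot: [-1.269, 1.14, -1.102]
wrist_force: [0.5, -0.6, -0.1]
finger_gap: 0.312
```

Run:
```python
from h import *
rep();tipgo([.524,-.203,.17])
```

```text
t 8.35 tip [ 0.5125 -0.1218  0.2111] F [ 0.5  -0.55 -0.11] gap mm 29.3
[[0.12, -0.02, 0.993], [-0.993, 0.011, 0.12], [-0.013, -1.0, -0.019]] q [-0.34  0.05  1.4   0.    1.71  1.11]
shift [82.5 40.   2.5]
```

Emit:
jog_arm --commands '[{"claw": 24,"dp": [20,4,0],"turn": 0.04},{"claw": 24,"dp": [20,5,0],"turn": 0.04},{"claw": 24,"dp": [20,5,0],"turn": 0.04},{"claw": 24,"dp": [12,5,0],"turn": 0.03},{"claw": 24,"dp": [5,5,0],"turn": 0},{"claw": 24,"dp": [0,5,0],"turn": 0},{"claw": 24,"dp": [0,5,0],"turn": 0},{"claw": 24,"dp": [0,0,0],"turn": 0},{"claw": 24,"dp": [0,0,0],"turn": 0},{"claw": 24,"dp": [0,0,0],"turn": 0}]'

```text
t: 9.18
tool_pos: [0.5127, -0.2125, 0.3651]
tool_rot: [-1.202, 1.277, -1.216]
wrist_force: [-0.1, -1.1, -0.0]
finger_gap: 0.311
```

Run:
```python
from h import *
rep();tipgo([.526,-.203,.12],np.pi/2-.037)
for n in("wrist","side","scene"): cv2.imwrite(f"pics/{n}6.png",cv2.cvtColor(ctrl.snapshot(n),cv2.COLOR_RGB2BGR))
s=cv2.imread("pics/side6.png")
cv2.imwrite("pics/s6.png",cv2.resize(s[130:250,270:430],(800,600),interpolation=2))
print(proj(ctrl.camera_model("wrist"),[[.5228,-.2031,.016],[.5228,-.2031,.004]]))
```

```text
t 9.18 tip [ 0.5057 -0.2095  0.1663] F [-0.15 -1.08 -0.02] gap mm 29.2
[[-0.047, -0.035, 0.998], [-0.999, 0.015, -0.046], [-0.014, -0.999, -0.036]] q [-0.49  0.12  1.41 -0.    1.65  1.12]
shift [-6.8 45.6 21.6] ('turn about tool y', -0.01)
[[271.65565412 174.06679724]
 [272.03864381 171.82948009]]
```

View pics/wrist6.png

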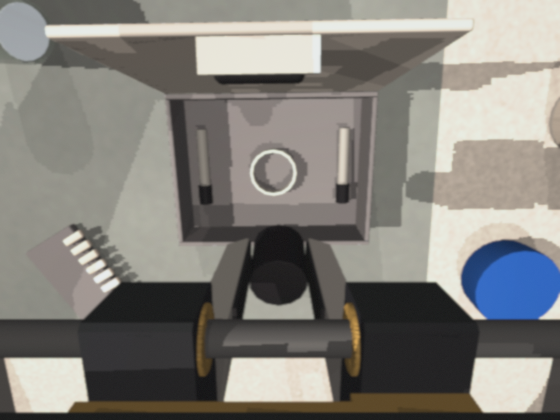

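View pics/s6.png

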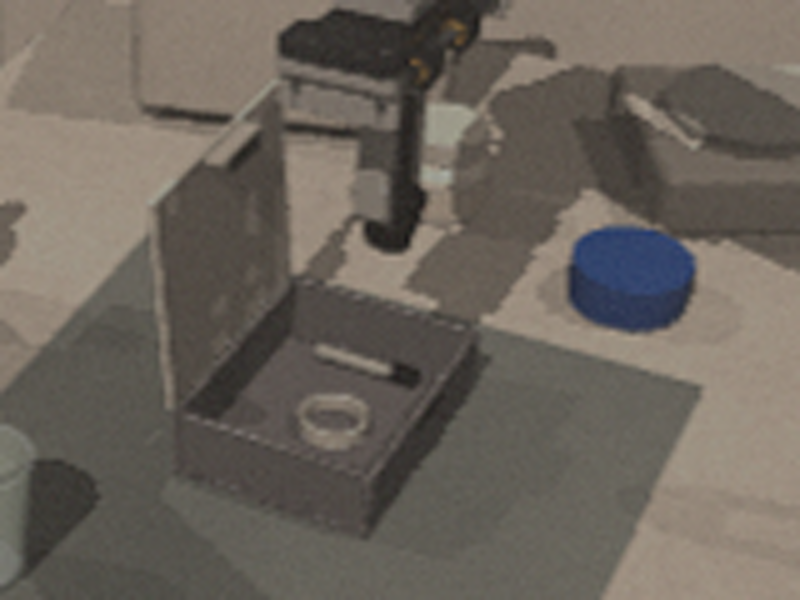

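The ring is at (273,172) in the wrist view, 2 px from the prediction. I'll line the rim up over it.

```bash
cat > place.py <<'E'
from h import *
import sys
s,p,M=T();ph=.148
a=np.array([0,-np.cos(ph),-np.sin(ph)]);mid=np.array([.0011,.1993,-.0048]);rim=p+M@(mid-.017*a);aw=M@a
low=rim[2]-.015*np.hypot(aw[0],aw[1])
rep();print("rim",rim.round(4),"lean",aw.round(3),"low",low.round(4))
print("shift to align",(M.T@(np.array([.5243,-.2042,rim[2]])-rim)*1000).round(1),"down to floor",(low-.004)*1000)
E
python3 place.py
```

```text
t 9.33 tip [ 0.5061 -0.2099  0.1668] F [ 0.16 -1.28 -0.58] gap mm 29.0
[[-0.047, -0.034, 0.998], [-0.999, 0.014, -0.047], [-0.013, -0.999, -0.035]] q [-0.49  0.12  1.41 -0.    1.65  1.12]
rim [ 0.5032 -0.2106  0.1498] lean [-0.114 -0.007  0.994] low 0.1481
shift to align [-7.4 -0.6 20.8] down to floor 144.087201081457
```

Emit:
jog_arm --commands '[{"claw": 24,"dp": [-3,3,6],"turn": 0},{"claw": 24,"dp": [-2,6,6],"turn": 0},{"claw": 24,"dp": [-1,12,5],"turn": 0},{"claw": 24,"dp": [0,16,2],"turn": 0},{"claw": 24,"dp": [0,16,0],"turn": 0},{"claw": 24,"dp": [0,16,0],"turn": 0},{"claw": 24,"dp": [0,12,0],"turn": 0},{"claw": 24,"dp": [0,6,0],"turn": 0},{"claw": 24,"dp": [0,0,0],"turn": 0},{"claw": 24,"dp": [0,0,0],"turn": 0}]'

```text
t: 10.17
tool_pos: [0.5342, -0.2032, 0.269]
tool_rot: [-1.203, 1.272, -1.214]
wrist_force: [0.4, -0.3, 0.3]
finger_gap: 0.305
```

```bash
python3 place.py
python3 - <<'E'
from h import *
for n in("wrist","side"): cv2.imwrite(f"pics/{n}7.png",cv2.cvtColor(ctrl.snapshot(n),cv2.COLOR_RGB2BGR))
s=cv2.imread("pics/side7.png");w=cv2.imread("pics/wrist7.png")
cv2.imwrite("pics/g7.png",np.hstack([cv2.resize(w[120:330,140:420],(400,300)),cv2.resize(s[160:250,290:410],(400,300),interpolation=2)]))
E
```

```text
t 10.17 tip [ 0.5275 -0.2002  0.0702] F [ 0.4  -0.26  0.3 ] gap mm 28.7
[[-0.043, -0.033, 0.999], [-0.999, 0.015, -0.042], [-0.014, -0.999, -0.034]] q [-0.46  0.21  1.5  -0.    1.46  1.15]
rim [ 0.5246 -0.2009  0.0531] lean [-0.114 -0.009  0.993] low 0.0514
shift to align [ 3.3 -0.  -0.2] down to floor 47.42229063471981
```

View pics/g7.png

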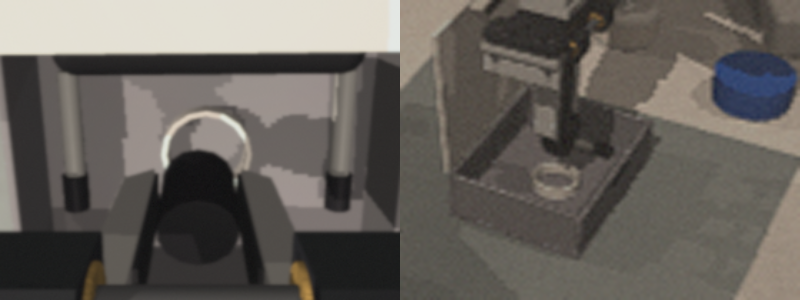

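Emit:
jog_arm --commands '[{"claw": 24,"dp": [1,3,0],"turn": 0},{"claw": 24,"dp": [1,6,0],"turn": 0},{"claw": 24,"dp": [1,7,0],"turn": 0},{"claw": 24,"dp": [0,6,0],"turn": 0},{"claw": 24,"dp": [0,2,0],"turn": 0},{"claw": 24,"dp": [0,0,0],"turn": 0},{"claw": 24,"dp": [0,0,0],"turn": 0},{"claw": 24,"dp": [0,0,0],"turn": 0},{"claw": 24,"dp": [0,0,0],"turn": 0},{"claw": 24,"dp": [0,0,0],"turn": 0}]'

```text
t: 11.1
tool_pos: [0.5342, -0.207, 0.2471]
tool_rot: [-1.2, 1.265, -1.221]
wrist_force: [0.9, 0.0, -0.5]
finger_gap: 0.31
```

```bash
python3 place.py
python3 - <<'E'
from h import *
for n in("wrist","side"): cv2.imwrite(f"pics/{n}8.png",cv2.cvtColor(ctrl.snapshot(n),cv2.COLOR_RGB2BGR))
s=cv2.imread("pics/side8.png");w=cv2.imread("pics/wrist8.png")
k=np.linspace(0,6.28,40)
for c,col in(([.5243,-.2042],(0,255,0)),):
  for r in(.019,.022):
    q=proj(ctrl.camera_model("wrist"),np.c_[c[0]+r*np.cos(k),c[1]+r*np.sin(k),0*k+.016]);cv2.polylines(w,[np.int32(q)],True,col)
cv2.imwrite("pics/g8.png",np.hstack([cv2.resize(w[120:330,140:420],(400,300)),cv2.resize(s[160:250,290:410],(400,300),interpolation=2)]))
E
```

```text
t 11.1 tip [ 0.5291 -0.2048  0.0482] F [ 0.85  0.02 -0.5 ] gap mm 29.2
[[-0.043, -0.026, 0.999], [-0.999, 0.011, -0.043], [-0.01, -1.0, -0.026]] q [-0.47  0.23  1.53 -0.    1.41  1.15]
rim [ 0.5263 -0.2057  0.0311] lean [-0.122 -0.005  0.993] low 0.0293
shift to align [-1.4  0.1 -2.1] down to floor 25.277429555917784
```

View pics/g8.png

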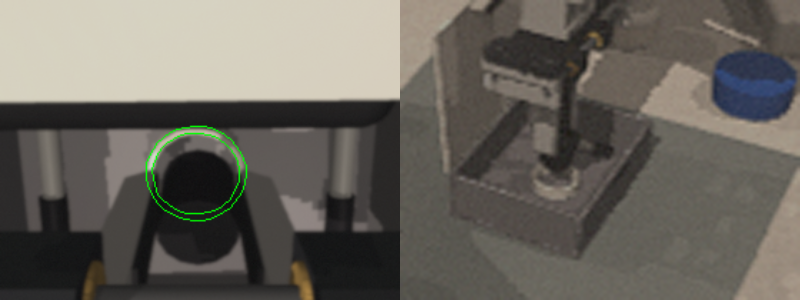

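Emit:
jog_arm --commands '[{"claw": 24,"dp": [-1,2,-2],"turn": 0},{"claw": 24,"dp": [0,3,-0.5],"turn": 0},{"claw": 24,"dp": [0,4,0],"turn": 0},{"claw": 24,"dp": [0,4,0],"turn": 0},{"claw": 24,"dp": [0,3,0],"turn": 0},{"claw": 24,"dp": [0,2,0],"turn": 0},{"claw": 24,"dp": [0,0,0],"turn": 0},{"claw": 24,"dp": [0,0,0],"turn": 0},{"claw": 24,"dp": [0,0,0],"turn": 0},{"claw": 24,"dp": [0,0,0],"turn": 0}]'

```text
t: 12.03
tool_pos: [0.5309, -0.2054, 0.2269]
tool_rot: [-1.2, 1.266, -1.22]
wrist_force: [0.7, 0.2, 0.5]
finger_gap: 0.31
```

```bash
python3 place.py
```

```text
t 12.03 tip [ 0.5257 -0.2032  0.028 ] F [0.67 0.18 0.5 ] gap mm 29.1
[[-0.043, -0.026, 0.999], [-0.999, 0.011, -0.043], [-0.01, -1.0, -0.027]] q [-0.47  0.24  1.56 -0.    1.37  1.15]
rim [ 0.5229 -0.204   0.0109] lean [-0.121 -0.005  0.993] low 0.0091
shift to align [ 0.1 -0.   1.4] down to floor 5.110077309192791
```

Emit:
jog_arm --commands '[{"claw": 24,"dp": [0,1.5,0],"turn": 0},{"claw": 24,"dp": [0,1.5,0.3],"turn": 0},{"claw": 24,"dp": [0,1.5,0.4],"turn": 0},{"claw": 24,"dp": [0,1,0.5],"turn": 0},{"claw": 24,"dp": [0,1,0.5],"turn": 0},{"claw": 24,"dp": [0,1,0.5],"turn": 0},{"claw": 24,"dp": [0,0,0],"turn": 0},{"claw": 24,"dp": [0,0,0],"turn": 0},{"claw": 24,"dp": [0,0,0],"turn": 0},{"claw": 24,"dp": [0,0,0],"turn": 0}]'

```text
t: 12.87
tool_pos: [0.5351, -0.2057, 0.2226]
tool_rot: [-1.195, 1.258, -1.226]
wrist_force: [1.2, 0.7, 1.8]
finger_gap: 0.307
```

```bash
python3 place.py;  python3 - <<'E'
from h import *
for n in("wrist","side"): cv2.imwrite(f"pics/{n}9.png",cv2.cvtColor(ctrl.snapshot(n),cv2.COLOR_RGB2BGR))
s=cv2.imread("pics/side9.png");w=cv2.imread("pics/wrist9.png")
cv2.imwrite("pics/g9.png",np.hstack([cv2.resize(w[120:330,140:420],(400,300)),cv2.resize(s[180:240,310:390],(400,300),interpolation=2)]))
E
```

```text
t 12.87 tip [ 0.5316 -0.2038  0.0236] F [1.15 0.68 1.84] gap mm 28.9
[[-0.043, -0.017, 0.999], [-0.999, 0.009, -0.043], [-0.008, -1.0, -0.018]] q [-0.47  0.25  1.56  0.    1.36  1.15]
rim [ 0.529  -0.2047  0.0065] lean [-0.13  -0.003  0.991] low 0.0046
shift to align [-0.3  0.1 -4.7] down to floor 0.5825266032852063
```

View pics/g9.png

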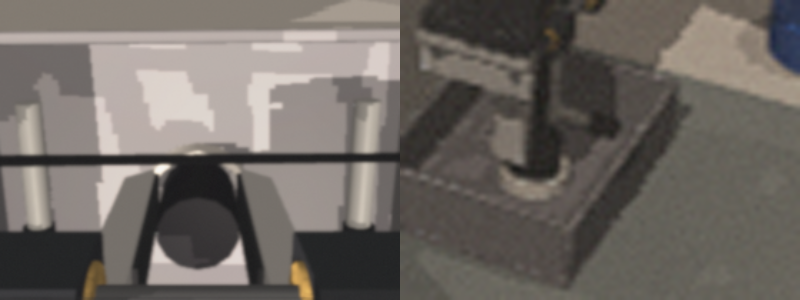

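Emit:
jog_arm --commands '[{"claw": 24,"dp": [0,1,-0.5],"turn": 0},{"claw": 24,"dp": [0,1,-0.5],"turn": 0},{"claw": 24,"dp": [0,0,0],"turn": 0},{"claw": 30,"dp": [0,0,0],"turn": 0},{"claw": 31,"dp": [0,0,0],"turn": 0},{"claw": 33,"dp": [0,0,0],"turn": 0},{"claw": 36,"dp": [0,0,0],"turn": 0},{"claw": 42,"dp": [0,0,0],"turn": 0},{"claw": 50,"dp": [0,0,0],"turn": 0},{"claw": 50,"dp": [0,0,0],"turn": 0}]'

```text
t: 13.8
tool_pos: [0.5324, -0.2056, 0.2175]
tool_rot: [-1.199, 1.264, -1.222]
wrist_force: [0.1, 0.7, -0.0]
finger_gap: 0.526
```

Run:
```python
from h import *
rep()
for n in("wrist","side"): cv2.imwrite(f"pics/{n}10.png",cv2.cvtColor(ctrl.snapshot(n),cv2.COLOR_RGB2BGR))
s=cv2.imread("pics/side10.png");w=cv2.imread("pics/wrist10.png")
cv2.imwrite("pics/g10.png",np.hstack([cv2.resize(w[120:330,140:420],(400,300)),cv2.resize(s[180:240,310:390],(400,300),interpolation=2)]))
```

```text
t 13.8 tip [ 0.5276 -0.2035  0.0186] F [ 0.06  0.71 -0.02] gap mm 49.4
[[-0.043, -0.024, 0.999], [-0.999, 0.01, -0.043], [-0.009, -1.0, -0.024]] q [-0.47  0.25  1.56 -0.    1.35  1.15]
```

View pics/g10.png

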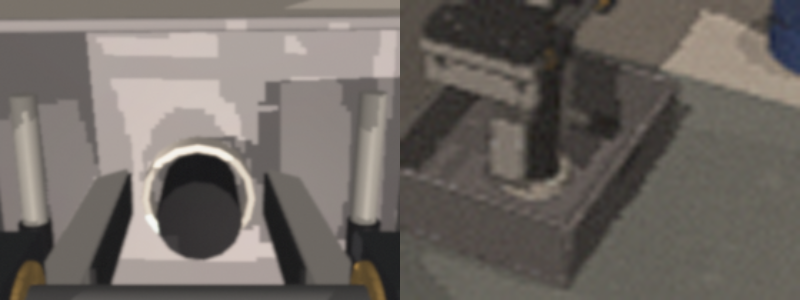

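Emit:
jog_arm --commands '[{"claw": 50,"dp": [0,-5,0],"turn": 0},{"claw": 50,"dp": [0,-10,0],"turn": 0},{"claw": 50,"dp": [0,-15,0],"turn": 0},{"claw": 50,"dp": [0,-20,0],"turn": 0},{"claw": 50,"dp": [0,-25,0],"turn": 0},{"claw": 50,"dp": [0,-25,0],"turn": 0},{"claw": 50,"dp": [0,-25,0],"turn": 0},{"claw": 50,"dp": [0,-25,0],"turn": 0},{"claw": 50,"dp": [0,-20,0],"turn": 0},{"claw": 50,"dp": [0,-5,0],"turn": 0}]'

```text
t: 14.73
tool_pos: [0.5357, -0.2068, 0.4059]
tool_rot: [-1.199, 1.264, -1.222]
wrist_force: [0.6, 0.0, 0.5]
finger_gap: 0.533
```

Run:
```python
from h import *
rep()
for n in("wrist","side","scene"): cv2.imwrite(f"pics/{n}11.png",cv2.cvtColor(ctrl.snapshot(n),cv2.COLOR_RGB2BGR))
s=cv2.imread("pics/side11.png");w=cv2.imread("pics/wrist11.png")
m=ctrl.camera_model("wrist");k=np.linspace(0,6.28,40)
w2=w.copy()
for z,r in((.038,.015),(.016,.022),(.016,.019)):
    q=proj(m,np.c_[.5243+r*np.cos(k),-.2042+r*np.sin(k),0*k+z]);cv2.polylines(w2,[np.int32(q)],True,(0,255,0))
c=proj(m,[.5243,-.2042,.02])[0].astype(int);x,y=c[0]-45,max(c[1]-35,0)
cv2.imwrite("pics/g11.png",np.vstack([np.hstack([cv2.resize(v[y:y+70,x:x+90],(400,300),interpolation=2) for v in(w,w2)]),np.hstack([cv2.resize(s[190:235,305:365],(400,300),interpolation=2),cv2.resize(s[130:250,270:430],(400,300),interpolation=2)])]))
```

```text
t 14.73 tip [ 0.5309 -0.2047  0.2069] F [0.64 0.02 0.54] gap mm 50.1
[[-0.043, -0.024, 0.999], [-0.999, 0.01, -0.043], [-0.009, -1.0, -0.025]] q [-0.47  0.15  1.3  -0.    1.72  1.15]
```

View pics/g11.png

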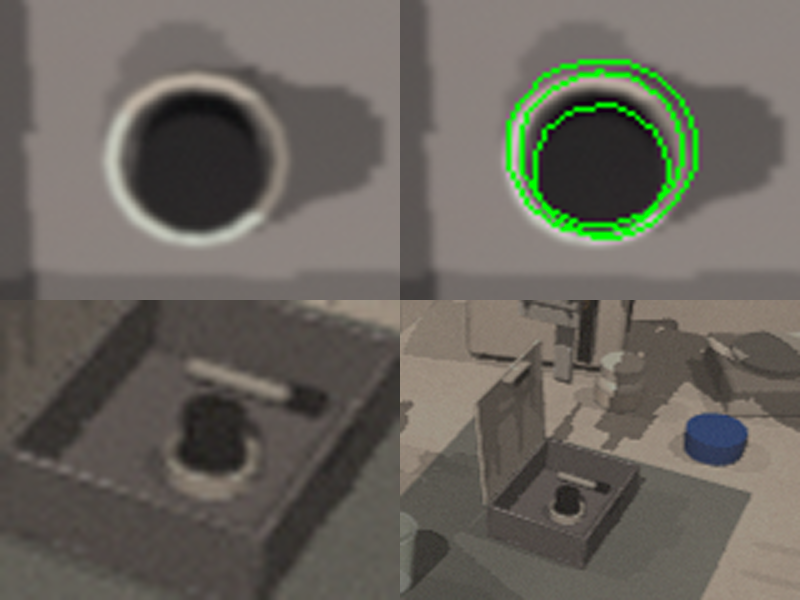

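The cap sits upright inside the ring in both views, and the lid is still open. I'll go over and behind the lid with closed fingers.

Emit:
jog_arm --commands '[{"claw": 0,"dp": [0,-8,0],"turn": 0},{"claw": 0,"dp": [0,-6,8],"turn": 0},{"claw": 0,"dp": [0,0,20],"turn": 0},{"claw": 0,"dp": [0,0,25],"turn": 0},{"claw": 0,"dp": [0,0,25],"turn": 0},{"claw": 0,"dp": [0,0,25],"turn": 0},{"claw": 0,"dp": [0,0,15],"turn": 0},{"claw": 0,"dp": [0,0,0],"turn": 0},{"claw": 0,"dp": [0,0,0],"turn": 0},{"claw": 0,"dp": [0,0,0],"turn": 0}]' --grip_force 10

```text
t: 15.72
tool_pos: [0.6564, -0.2118, 0.3912]
tool_rot: [-1.216, 1.302, -1.191]
wrist_force: [-0.5, -0.3, -0.1]
finger_gap: 0.004
```

Run:
```python
from h import *
rep();tipgo([.655,-.206,.165])
cv2.imwrite("pics/s12.png",cv2.cvtColor(ctrl.snapshot("side"),cv2.COLOR_RGB2BGR)[90:240,240:440].repeat(4,0).repeat(4,1))
```

```text
t 15.72 tip [ 0.6437 -0.2063  0.1927] F [-0.53 -0.27 -0.1 ] gap mm 0.3
[[-0.045, -0.064, 0.997], [-0.999, 0.028, -0.044], [-0.025, -0.998, -0.065]] q [-0.39  0.43  0.97  0.    1.8   1.22]
shift [-0.1 26.9 13. ]
```

View pics/s12.png

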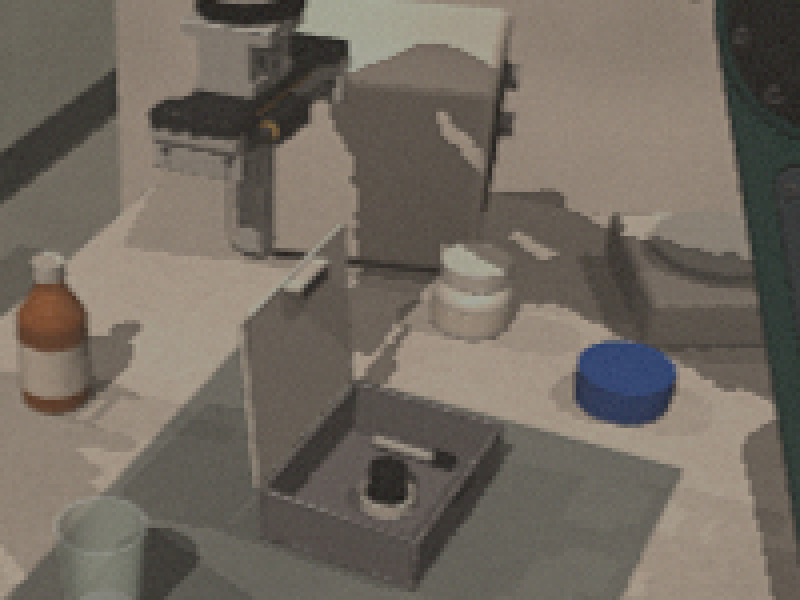

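The fingers are behind the lid and clear of it. I'll lower, then push.

Emit:
jog_arm --commands '[{"claw": 0,"dp": [0,8,4],"turn": 0},{"claw": 0,"dp": [0,10,2],"turn": 0},{"claw": 0,"dp": [0,6,0],"turn": 0},{"claw": 0,"dp": [0,0,-6],"turn": 0},{"claw": 0,"dp": [0,0,-10],"turn": 0},{"claw": 0,"dp": [0,0,-10],"turn": 0},{"claw": 0,"dp": [0,0,-10],"turn": 0},{"claw": 0,"dp": [0,0,-10],"turn": 0},{"claw": 0,"dp": [0,0,-10],"turn": 0},{"claw": 0,"dp": [0,0,-10],"turn": 0}]'

```text
t: 16.6
tool_pos: [0.588, -0.2081, 0.3681]
tool_rot: [-1.214, 1.302, -1.193]
wrist_force: [0.8, -0.5, -1.3]
finger_gap: 0.008
```

Run:
```python
from h import *
rep();tipgo([.5176,-.205,.14])
cv2.imwrite("pics/s13.png",cv2.cvtColor(ctrl.snapshot("side"),cv2.COLOR_RGB2BGR)[90:240,240:440].repeat(4,0).repeat(4,1))
```

```text
t 16.6 tip [ 0.5756 -0.2026  0.1696] F [ 0.84 -0.54 -1.33] gap mm 0.7
[[-0.046, -0.063, 0.997], [-0.999, 0.028, -0.045], [-0.025, -0.998, -0.064]] q [-0.43  0.28  1.21 -0.    1.71  1.19]
shift [  5.9  33.1 -55.8]
```

View pics/s13.png

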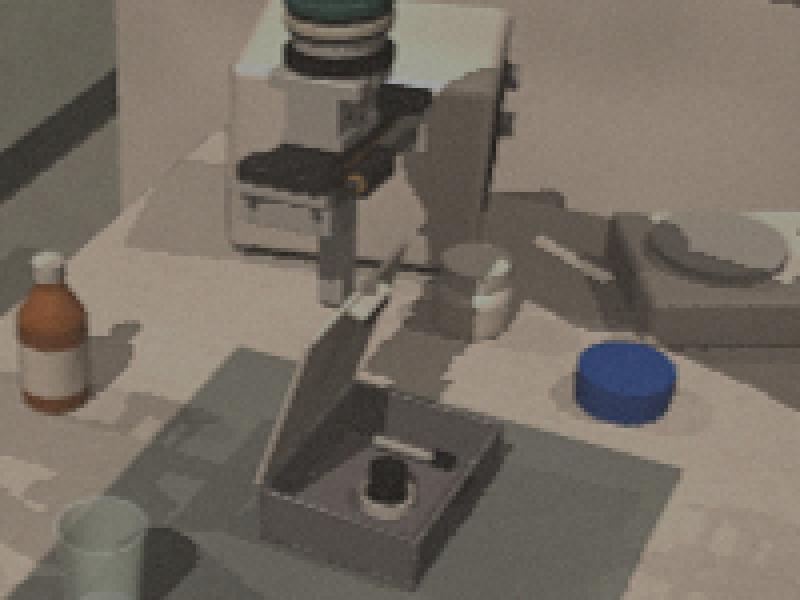

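The lid is swinging shut, now near 1.2 rad. I'll follow the arc down.

Emit:
jog_arm --commands '[{"claw": 0,"dp": [1,5,-10],"turn": 0},{"claw": 0,"dp": [1,6,-11],"turn": 0},{"claw": 0,"dp": [1,7,-11],"turn": 0},{"claw": 0,"dp": [0,8,-10],"turn": 0},{"claw": 0,"dp": [0,9,-10],"turn": 0},{"claw": 0,"dp": [0,9,-8],"turn": 0},{"claw": 0,"dp": [0,9,-7],"turn": 0},{"claw": 0,"dp": [0,9,-5],"turn": 0},{"claw": 0,"dp": [0,4,-2],"turn": 0},{"claw": 0,"dp": [0,0,0],"turn": 0}]'

```text
t: 17.48
tool_pos: [0.5025, -0.2048, 0.3105]
tool_rot: [-1.207, 1.291, -1.204]
wrist_force: [0.1, -0.4, 0.2]
finger_gap: 0.006
```

Run:
```python
from h import *
rep();tipgo([.475,-.205,.066])
cv2.imwrite("pics/s14.png",cv2.cvtColor(ctrl.snapshot("side"),cv2.COLOR_RGB2BGR)[90:240,240:440].repeat(4,0).repeat(4,1))
```

```text
t 17.48 tip [ 0.4927 -0.2003  0.1118] F [ 0.15 -0.38  0.2 ] gap mm 0.6
[[-0.048, -0.049, 0.998], [-0.999, 0.023, -0.047], [-0.02, -0.999, -0.05]] q [-0.49  0.13  1.52 -0.    1.55  1.13]
shift [  6.5  46.5 -15.1]
```

View pics/s14.png

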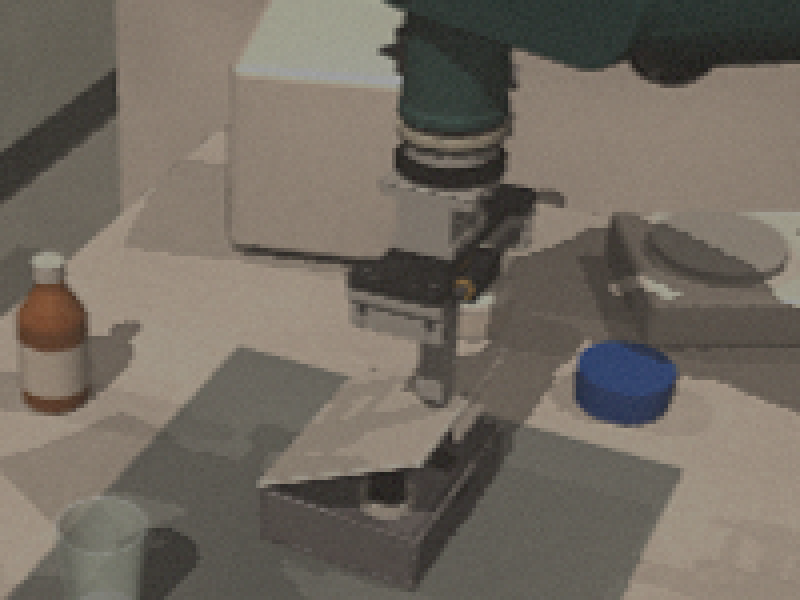

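Emit:
jog_arm --commands '[{"claw": 0,"dp": [1,3,-5],"turn": 0},{"claw": 0,"dp": [1,5,-5],"turn": 0},{"claw": 0,"dp": [1,5,-5],"turn": 0},{"claw": 0,"dp": [1,5,-3],"turn": 0},{"claw": 0,"dp": [0,5,0],"turn": 0},{"claw": 0,"dp": [0,5,0],"turn": 0},{"claw": 0,"dp": [0,4,0],"turn": 0},{"claw": 0,"dp": [0,3,0],"turn": 0},{"claw": 0,"dp": [0,2,0],"turn": 0},{"claw": 0,"dp": [0,2,0],"turn": 0}]'

```text
t: 18.37
tool_pos: [0.4818, -0.2078, 0.2708]
tool_rot: [-1.206, 1.288, -1.207]
wrist_force: [0.0, -0.1, 0.7]
finger_gap: 0.004
```

Run:
```python
from h import *
rep();tipgo([.472,-.205,.0535])
cv2.imwrite("pics/s15.png",cv2.cvtColor(ctrl.snapshot("side"),cv2.COLOR_RGB2BGR)[130:250,270:430].repeat(5,0).repeat(5,1))
```

```text
t 18.37 tip [ 0.4726 -0.2037  0.0721] F [ 0.02 -0.12  0.68] gap mm 0.4
[[-0.048, -0.046, 0.998], [-0.999, 0.021, -0.047], [-0.019, -0.999, -0.047]] q [-0.51  0.11  1.61 -0.    1.47  1.1 ]
shift [ 1.7 18.6  0.3]
```

View pics/s15.png

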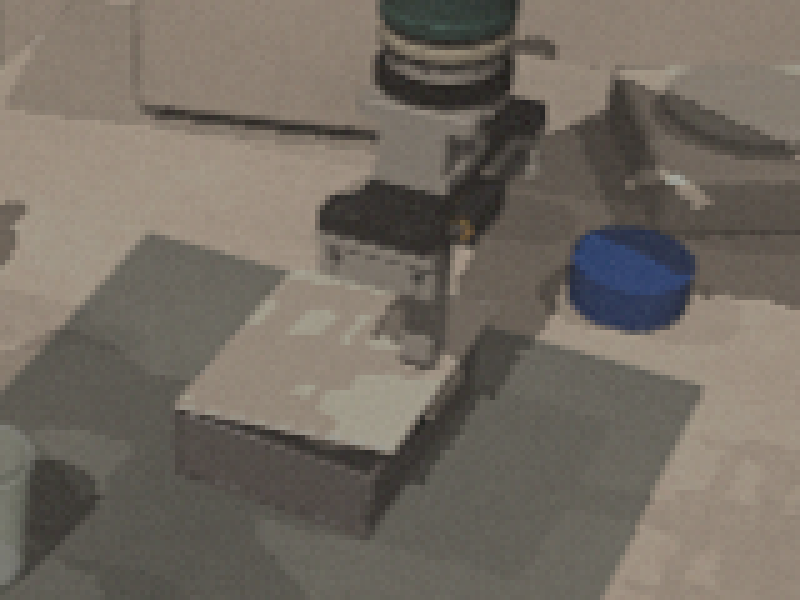

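Emit:
jog_arm --commands '[{"claw": 0,"dp": [0,3,0],"turn": 0},{"claw": 0,"dp": [0,3,0],"turn": 0},{"claw": 0,"dp": [0,3,0],"turn": 0},{"claw": 0,"dp": [0,3,0],"turn": 0},{"claw": 0,"dp": [0,3,0],"turn": 0},{"claw": 0,"dp": [0,3,0],"turn": 0},{"claw": 0,"dp": [0,3,0],"turn": 0},{"claw": 0,"dp": [0,3,0],"turn": 0},{"claw": 0,"dp": [0,3,0],"turn": 0},{"claw": 0,"dp": [0,3,0],"turn": 0}]'

```text
t: 19.25
tool_pos: [0.4809, -0.2073, 0.2521]
tool_rot: [-1.206, 1.282, -1.211]
wrist_force: [-7.4, 3.4, 25.4]
finger_gap: 0.006
```

Run:
```python
from h import *
rep()
cv2.imwrite("pics/s16.png",cv2.cvtColor(ctrl.snapshot("side"),cv2.COLOR_RGB2BGR)[130:250,270:430].repeat(5,0).repeat(5,1))
```

```text
t 19.25 tip [ 0.4725 -0.2039  0.0533] F [-7.44  3.4  25.36] gap mm 0.6
[[-0.046, -0.042, 0.998], [-0.999, 0.017, -0.046], [-0.015, -0.999, -0.043]] q [-0.51  0.13  1.64 -0.01  1.42  1.1 ]
```

View pics/s16.png

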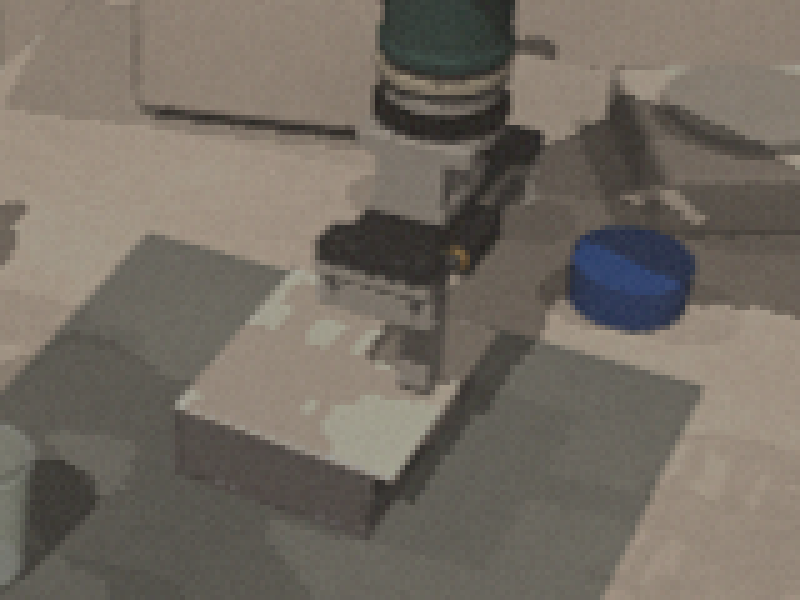

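The fingertips are at z=0.0533, the height of the shut lid, pressing with 25 N. The lid lies flat, so I'll back off and check that it stays shut.

Emit:
jog_arm --commands '[{"claw": 0,"dp": [0,-3,0],"turn": 0},{"claw": 0,"dp": [0,-6,0],"turn": 0},{"claw": 0,"dp": [0,-12,0],"turn": 0},{"claw": 0,"dp": [0,-20,0],"turn": 0},{"claw": 0,"dp": [0,-20,-5],"turn": 0},{"claw": 0,"dp": [0,-20,-10],"turn": 0},{"claw": 0,"dp": [0,-15,-10],"turn": 0},{"claw": 0,"dp": [0,-8,-5],"turn": 0},{"claw": 0,"dp": [0,0,0],"turn": 0},{"claw": 0,"dp": [0,0,0],"turn": 0}]'

```text
t: 20.13
tool_pos: [0.4552, -0.2077, 0.3629]
tool_rot: [-1.206, 1.282, -1.21]
wrist_force: [-0.5, 0.1, 0.2]
finger_gap: 0.006
```

Run:
```python
from h import *
rep()
s=cv2.cvtColor(ctrl.snapshot("side"),cv2.COLOR_RGB2BGR)
cv2.imwrite("pics/s17.png",s[130:250,270:430].repeat(5,0).repeat(5,1))
c=cv2.cvtColor(ctrl.snapshot("scene"),cv2.COLOR_RGB2BGR);cv2.imwrite("pics/c17.png",c)
```

```text
t 20.13 tip [ 0.4469 -0.2041  0.1641] F [-0.49  0.11  0.18] gap mm 0.5
[[-0.046, -0.042, 0.998], [-0.999, 0.018, -0.045], [-0.016, -0.999, -0.043]] q [-0.54  0.    1.54 -0.01  1.64  1.08]
```

View pics/s17.png

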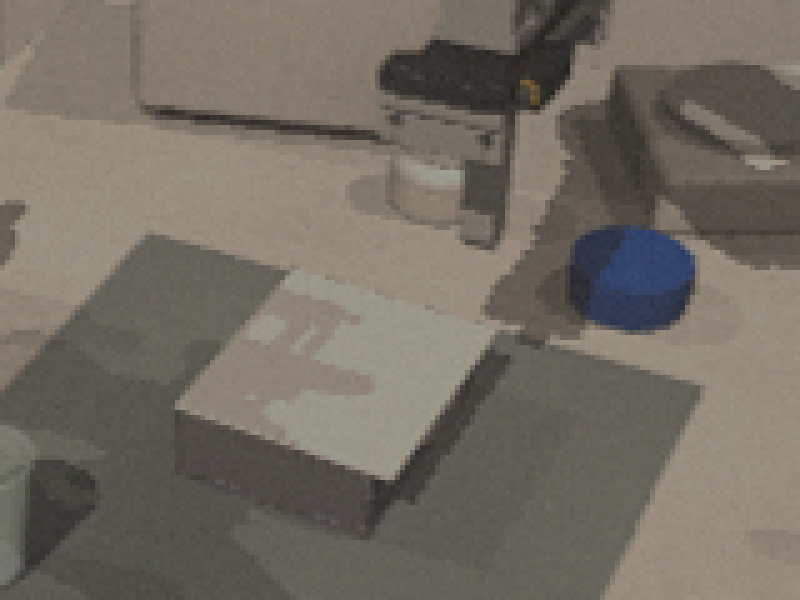

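View pics/c17.png

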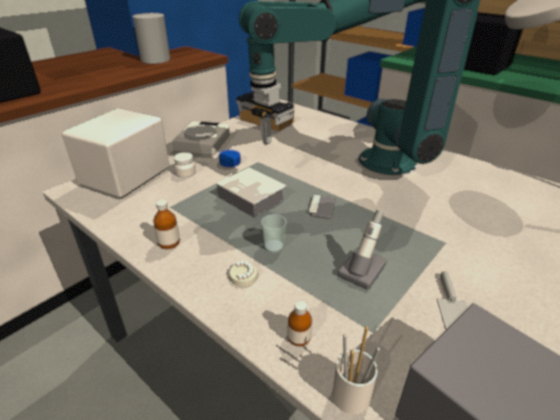

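The lid stays flat after backing off, the other things look unmoved and the robot is clear. I'll hand in.

```bash
python3 -c "
from rig import ctrl
print(ctrl.sign_off())"
```

```text
the job is handed in; nothing more can be done
None
```

The cap is in the round holder with its closed end up, and the case's lid is shut. I handed the job in at about 20 s of the 56 s allowed.

- **Lifting the cap:** I slid it off along the lamp's axis with about 4 N of grip. The tool can only point down, so I used the lamp's nose to turn the cap from its 35° lean to about 8°.
- **Setting it down:** I lowered the cap into the holder until its rim touched the floor, then opened the fingers. Wrist and side pictures taken afterwards show it upright inside the ring.
- **Closing the lid:** I swung it over from behind with closed fingers and pressed near its free edge. At 25 N the fingertips were at z = 53.3 mm, where the top of the shut lid should be (53.5 mm).

After I backed the fingers off, the lid stayed flat and the wrist force was near zero. The other things looked unmoved in the last pictures.

**Not checked directly:**
- I couldn't read the lid's angle; that it is shut rests on the fingertip height and the pictures.
- The cap can't be seen under the closed lid, so its last check was just before closing.
- My first silhouette fits of the cap on the lamp disagreed between cameras on its lean (25° to 36°), but they agreed on its position well enough for the grasp.

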